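# Find the walnut perch and clamp it in the V-cradle

### The job

One of the three grey boxes with wooden lids holds a thick round walnut perch, 40 mm across; the other two hold thinner pieces. Open the boxes one after another until you find the perch, lay it in the V of the sloping cradle and slide it fully down against the end plate so that it pushes in the red pin, then swing the red clamp arm over so that it rests on the perch. Leave the red, yellow and green painted birds on their blocks where they stand.

Things in the scene. Friction and masses are not known exactly. Their poses are not given: they have to be found in the camera images.
- tray: plywood baseboard 200 x 416 x 12 mm, fixed, carrying the three boxes. Origin: centre of its underside; x along the boxes' length, away from the robot towards the lid hinges, y left, z up. Box centres at y = +132 (left), 0 (mid), -132 mm (right), x = 0. Each box: 172 (x) x 124 (y) x 62 mm high outside, walls and floor 6 mm; inner floor 18 mm, rim 74 mm above the tray's origin
- box_left_in (a point): centre of the left (grey) box's inner floor. One wooden piece lies in every box, its length along the tray's x, centred in y on two 8 mm high felt rails (inner edges 24 mm apart, outer edges 36 mm), up to 8 mm off centre in x. Which box holds which piece is random and not reported: look, or feel how wide it is
- box_mid_in (a point): centre of the middle box's inner floor. The wanted piece, in one of the boxes: the perch, a dark walnut cylinder, diameter 40 mm, length 140 mm, 0.1 to 0.16 kg; in its box its axis lies 24 mm above the inner floor
- box_right_in (a point): centre of the right box's inner floor. The two other pieces, not wanted, in the two other boxes: a pale dowel, diameter 26 mm, length 140 mm, axis 15 mm above the inner floor; a pale carved bird blank, at most 32 mm across, tapered, 120 mm long, axis 18 mm above the inner floor
- lid_left (a joint): hinge of the left box's pale lid: 0 shut, grows as it opens, at most 1.9 rad. The hinge line runs along the tray's y at the lid's far (+x) edge. Lid 172 x 124 x 8 mm, 0.12 kg; stiff hinge: stays at any angle it is left at; about 2 N at the tab moves it
- lid_left_hinge (a point): middle of the left lid's hinge line, level with the lid's underside, 86 mm beyond the box's centre
- lid_left_tab (a point): grip point on the left lid's brass tab, a flat tongue 22 mm wide (y) and 8 mm thick, flush with the lid, that sticks out 42 mm beyond the lid's front edge on the robot's side: with the lid shut 200 mm from the hinge, 28 mm in front of the lid's edge, 4 mm above the lid's underside; turns with the lid
- lid_mid (a joint): hinge of the middle box's pale lid: 0 shut, grows as it opens, at most 1.9 rad. The hinge line runs along the tray's y at the lid's far (+x) edge. Lid 172 x 124 x 8 mm, 0.12 kg; stiff hinge: stays at any angle it is left at; about 2 N at the tab moves it
- lid_mid_hinge (a point): middle of the middle lid's hinge line, level with the lid's underside, 86 mm beyond the box's centre
- lid_mid_tab (a point): grip point on the middle lid's brass tab, a flat tongue 22 mm wide (y) and 8 mm thick, flush with the lid, that sticks out 42 mm beyond the lid's front edge on the robot's side: with the lid shut 200 mm from the hinge, 28 mm in front of the lid's edge, 4 mm above the lid's underside; turns with the lid
- lid_right (a joint): hinge of the right box's pale lid: 0 shut, grows as it opens, at most 1.9 rad. The hinge line runs along the tray's y at the lid's far (+x) edge. Lid 172 x 124 x 8 mm, 0.12 kg; stiff hinge: stays at any angle it is left at; about 2 N at the tab moves it
- lid_right_hinge (a point): middle of the right lid's hinge line, level with the lid's underside, 86 mm beyond the box's centre
- lid_right_tab (a point): grip point on the right lid's brass tab, a flat tongue 22 mm wide (y) and 8 mm thick, flush with the lid, that sticks out 42 mm beyond the lid's front edge on the robot's side: with the lid shut 200 mm from the hinge, 28 mm in front of the lid's edge, 4 mm above the lid's underside; turns with the lid
- cradle: fixed V-cradle on a dark base 190 x 130 x 12 mm. Origin: centre of its underside; x away from the robot, z up. Its 90 degree V groove runs along x and rises away from the robot at 30 degrees: in the cradle's frame its direction is u = (cos 30, 0, sin 30), its normal n = (-sin 30, 0, cos 30); the bottom line of the V, with the groove's middle, passes through (0, 0, 70) mm
- cradle_seat (a point): where the perch's middle lies when fully home: on the groove's middle, 28.3 mm along n above the V's bottom line. The V is two blue pairs of flanks, each 30 mm long, centred 40 mm up and down the groove from here (50 mm free between for fingers), rising 24 mm above the bottom line; a board lies 12 mm below that line. Perches may be laid in up-slope and slid down
- seat_pin (a joint): red pin, 12 mm across, in the grey end plate across the low (robot) end of the groove. Plate face 70 mm down the groove from its middle, plate top 44 mm above the V's bottom line. The pin stands 8 mm out, 36 mm above that line, on a soft 35 N/m spring: about 0.001 m at rest, 0.008 when the perch's end is against the plate; the perch's weight and friction keep it in
- clamp_turn (a joint): hinge of the red clamp arm, along u on the cradle's -y side. 0: open, leaning 25 degrees outwards (-y) from n; grows as the arm swings over to +y; 2.01 rad when it lies on the seated perch, parallel to the cradle's y; more (to 2.5) with nothing or a thinner piece below. Starts at 0 to 0.3 rad
- clamp: the clamp arm, 95 mm long from its hinge, 20 mm wide, 10 mm thick, 0.15 kg, with a black tip. Origin on the hinge axis: 40 mm up the groove from its middle, 52 mm to the -y side, 53 mm along n above the V's bottom line. Friction of 0.03 N m holds it near upright; past about 1.1 rad it falls on over by its own weight
- red_bird: bystander: red painted bird about 120 mm tall on a dark wooden block 55 x 50 x 40 mm, loose; origin under the block's centre
- yellow_bird: bystander: the same with a yellow bird with a green head
- green_bird: bystander: the same with a green bird with a yellow head

How it is judged:
On the way, in this order (a step that is already met when the one before it is completed fails the run):
1. a box has been opened (a lid beyond 0.9 rad) (value of joint any of lid_left, lid_mid, lid_right above 0.9 rad), for 0.2 s.
2. a piece lies in the V and pushes the red pin in by more than 6 mm, with the clamp still open (below 1.0 rad) (value of joint seat_pin above 0.006 m and contact force between cradle and anything else above 0.3 N and value of joint clamp_turn below 1 rad), for 0.2 s.
At the end, for the whole second after the job is handed in: The 40 mm perch rests in the V, home against the end plate (red pin in by more than 6 mm), and the clamp arm rests on it at 1.92 to 2.09 rad, pressing with more than 0.15 N, at rest; the lids may be left open or shut (value of joint seat_pin above 0.006 m and contact force between cradle and anything else above 0.3 N and value of joint clamp_turn between 1.92 and 2.09 rad and contact force between clamp and anything else above 0.15 N and velocity of joint clamp_turn below 0.1 rad/s); the robot touches nothing.
It fails at once if a painted bird is moved by more than 30 mm (distance of any of red_bird, yellow_bird, green_bird from where it was at the start of the episode above 0.03 m).
It also fails if it takes over 72 s, if anything falls off the work surface, if the arm or the gripper's body presses on something with over 40 N, if the wrist force passes 120 N, or if a joint passes its speed limit or range.

### The arm

A 7-joint arm with a two-finger parallel gripper is mounted at the origin on the work surface. World frame = base frame: x ahead of the robot, y to its left, z up, the work surface at z = 0. Lengths are in m, angles in rad, forces in N, time in s.
With the tool pointing down it reaches from about 0.425 to 0.875 m from the base axis. Payload 4.7 kg.
Tool frame: the origin (TCP) lies at the very end of the fingers, on their centre line; the grasp point (between the pads) lies 19 mm behind it; z points along the fingers, y is the line along which they close (so a half turn about z gives the same grasp; the last joint's range is limited). The gripper opens to 87 mm and grips with 3 to 60 N. Pads are 19 mm wide; open, the fingers measure 117 mm over their backs; the gripper's body (75 mm by 190 mm) begins 51 mm behind the grasp point.
Start: joints at [-1.092, 0.321, -0.07, 1.45, 0.023, 1.371, -0.057], TCP at [0.291, 0.581, 0.223] pointing down, gripper open.
Joint ranges: [-2.86, 2.86], [-0.3, 2.09], [-1.38, 1.24], [0.06, 2.45], [-1.56, 4.7], [0.09, 2.05], [-2.69, 2.69]. Speed limits (rad/s): [2.57, 2.57, 3.14, 3.14, 3.14, 3.14, 3.14].

### API

Orientations are given as a rotation vector (axis times angle).
In Python, from bench import ctrl, vision gives the robot as it stands.
- The arm moves only by the tool jog_arm, never from a script. Its argument "increments" is a list of rows, each an object of numbers: "tx", "ty", "tz": the shift along the tool's x, y, z in mm; "wx", "wy", "wz": the turn, a rotation vector about the tool's x, y, z in rad; "gripper": the opening, from 0 (shut) to 1 (fully open). In form: [{"tx": .., "ty": .., "tz": .., "wx": .., "wy": .., "wz": .., "gripper": ..}, ...]. A call has exactly 5 rows; each row is the pose to reach, as a shift and turn from the pose commanded when the call began, along the tool's axes at that moment; what a row does not reach only later rows make up. A row lasts 1/12 s, in which the tool goes at most 41.7 mm and 7.16 degrees, less where a joint would pass 70% of its speed; a pose out of reach is approached as far as the arm can. A call with a gripper value outside its range is refused whole. The fingers move at their own pace and stop on an object; "grip_force" is the grip in N (left out, the last holds). Time passes only in rows, so rows that repeat a pose let the fingers close, or fill a call up. It gives the time, the measured TCP pose, the force, the opening and the grip force at its end, in the units of the state.
- ctrl.get_state(): the state, without advancing time (a new reading comes with each control period).
- vision.get_image(name): name is "side" or "top" or "wrist"; returns a dict with "color" (384x512x3 uint8, blue, green, red), "fx", "fy", "cx", "cy" (pixels), "extrinsics" (4x4, takes a point from world to camera coordinates). Camera axes: x right, y down, z forward; pixel columns grow to the right and rows downward; lengths in m; the calibration is good to about 2 mm. The wrist camera is an equidistant fisheye: a pixel r from the principal point sees the ray r / f radians off the axis. A picture is of the moment at which its call begins. There is no depth.
- ctrl.close_job(): hands the job in; it is judged then, once.
Trained networks look in the newest picture that a camera, given by its name, has taken for a name from the list of things; names that differ only in an ending like _2 or _b are one class to them, and where a whole thing is asked for, a point or a joint stands for the part that bears it (a point fixed in the world has none). Each returns a list of dicts, best first, with "conf" (0 to 1); they miss things now and then, are a little off and sometimes report something else, mostly with a low value. They report only what shows in the picture. A call takes as long as a camera call.
- vision.spot_in(camera, thing): "bbox" ([left, top, right, bottom] in pixels, round what is visible of it).
The state is a dict: "time": time; "joint_positions": joint angles; "qd": joint speeds; "joint_torque": joint torques, N m; "position": TCP position; "tool_rot": TCP orientation; "ft_force": force on the tool from outside, world axes, zero at the start; "torque": the same for the moment, N m; "grip_width": opening from 0.0 (shut) to 1.0 (fully open); "grip_force": force on a finger pad.
Only numpy, scipy, OpenCV 4.12 (cv2) and the standard library are available. Lean on these libraries where they do the work, as an engineer would, in place of code of your own. Each camera call takes 0.05 s, during which the arm holds its last target. There are 200 camera calls.

## Working session

There is one attempt and no reset: what is moved stays moved. The work goes in short steps, Python scripts to look and compute and a tool call to move; the robot and the scene stay as the last step left them, time stands still between calls to the robot, and variables do not carry over. Pictures are saved under pics/ and viewed, at most 10 in all, crops included, and the job is handed in when it is done.

Besides the shell and the picture viewer there is one more tool, called after ">>>" in YAML: its name, and indented under it one key for each argument. jog_arm: Moves the arm, as the interface text tells. Its arguments: {"type":"object","properties":{"increments":{"type":"array"},"grip_force":{"type":"number"}},"required":["increments"]}

```bash
ls; mkdir -p pics; python3 - <<'E'
from bench import ctrl, vision
import cv2,numpy as np
ims={n:vision.get_image(n) for n in("side","top","wrist")}
for n,i in ims.items():
    cv2.imwrite(f"pics/{n}0.png",i["color"]); print(n,i["fx"],i["fy"],i["cx"],i["cy"],np.round(i["extrinsics"],4).tolist())
for t in ["tray","lid_left_tab","lid_mid_tab","lid_right_tab","cradle","clamp","red_bird","yellow_bird","green_bird","seat_pin"]:
    for c in("side","top"):
        print(t,c,[(np.round(d["bbox"]).tolist(),round(d["conf"],2)) for d in vision.spot_in(c,t)[:3]])
s=ctrl.get_state(); print(s)
E
```

```text
pics
side 436.78166488754124 436.78166488754124 262.460216213562 183.15162504679842 [[0.8609, -0.5085, 0.0189, -0.5066], [-0.2594, -0.4706, -0.8433, 0.2597], [0.4377, 0.7211, -0.5371, 0.9111], [0.0, 0.0, 0.0, 1.0]]
top 361.32200587971664 361.32200587971664 257.8810886283476 183.21070178730886 [[-0.0065, -1.0, 0.0007, 0.0304], [-0.9825, 0.0063, -0.1864, 0.5989], [0.1864, -0.0019, -0.9825, 1.2087], [0.0, 0.0, 0.0, 1.0]]
wrist 297.3186396354542 297.3186396354542 255.41129526610453 193.2019847819793 [[0.4479, 0.8941, -0.0002, -0.6503], [0.8676, -0.4345, 0.2418, -0.0284], [0.2161, -0.1085, -0.9703, 0.388], [0.0, 0.0, 0.0, 1.0]]
tray side [([212.0, 186.0, 301.0, 235.0], 0.52)]
tray top [([176.0, 160.0, 295.0, 228.0], 0.91), ([247.0, 125.0, 263.0, 151.0], 0.4)]
lid_left_tab side [([177.0, 145.0, 248.0, 176.0], 0.8), ([287.0, 314.0, 302.0, 329.0], 0.33)]
lid_left_tab top [([173.0, 169.0, 214.0, 229.0], 0.88), ([388.0, 188.0, 411.0, 206.0], 0.31)]
lid_mid_tab side [([191.0, 162.0, 274.0, 201.0], 0.56)]
lid_mid_tab top [([214.0, 168.0, 250.0, 225.0], 0.6)]
lid_right_tab side [([215.0, 185.0, 3
[... 1003 characters left out ...]
ons': array([-1.0919052 ,  0.3210151 , -0.0701096 ,  1.45048918,  0.02260456,
        1.37080634, -0.05691056]), 'qd': array([-1.13353444e-03, -6.79785224e-05,  1.46959733e-03,  3.53382789e-04,
       -4.96248671e-05, -7.17407806e-04, -1.30513511e-03]), 'joint_torque': array([ 7.64883180e-05, -4.91122842e+01, -4.03085947e-01, -3.12765384e+01,
       -6.35401416e-02,  3.36204353e-02,  1.24110190e-05]), 'position': array([0.29138181, 0.58105534, 0.22258223]), 'tool_rot': array([7.23496487e-01, 3.05708701e+00, 9.06613516e-05]), 'ft_force': array([-0.27038635, -0.1523897 ,  0.90837992]), 'torque': array([-0.00020749, -0.01260838,  0.01545962]), 'grip_force': 0.0, 'grip_width': 1.000147248747377}
```

```bash
python3 - <<'E'
import cv2
t=cv2.imread("pics/top0.png")[110:250,110:430]; cv2.imwrite("pics/topc.png",cv2.resize(t,None,fx=2.5,fy=2.5,interpolation=cv2.INTER_CUBIC))
t=cv2.imread("pics/side0.png")[110:384,140:410]; cv2.imwrite("pics/sidec.png",cv2.resize(t,None,fx=2.18,fy=2.18,interpolation=cv2.INTER_CUBIC))
E
```

```text
(no output)
```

View pics/topc.png

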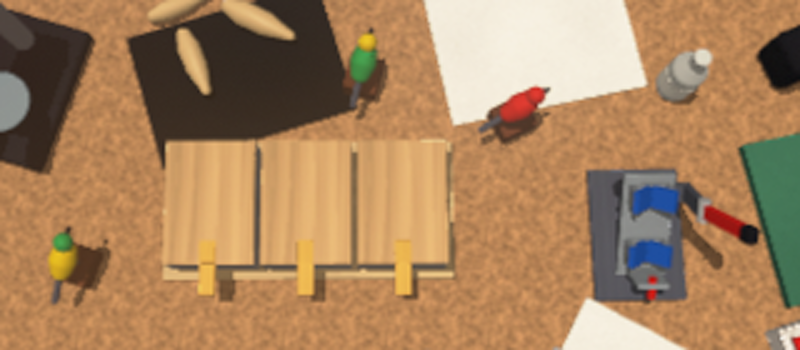

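View pics/sidec.png

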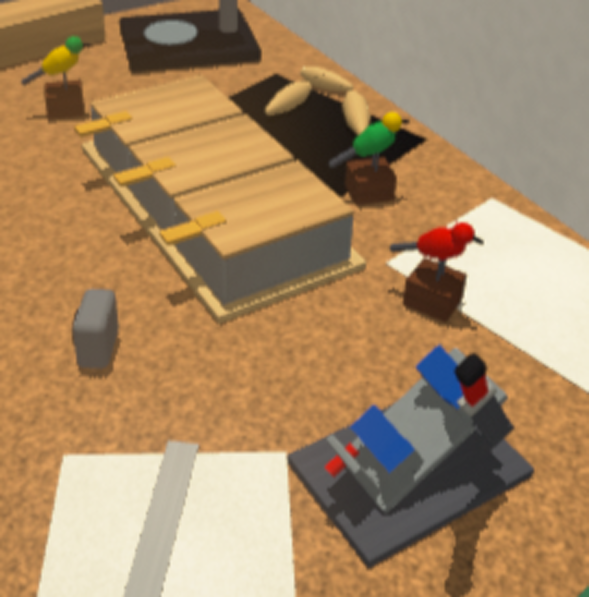

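```bash
cat > h.py <<'E'
import numpy as np,cv2
from scipy.optimize import least_squares
from bench import ctrl,vision
T={"side":(436.7817,262.4602,183.1516,np.array([[0.8609,-0.5085,0.0189,-0.5066],[-0.2594,-0.4706,-0.8433,0.2597],[0.4377,0.7211,-0.5371,0.9111]])),
"top":(361.322,257.8811,183.2107,np.array([[-0.0065,-1.0,0.0007,0.0304],[-0.9825,0.0063,-0.1864,0.5989],[0.1864,-0.0019,-0.9825,1.2087]]))}
def proj(c,P):
    f,cx,cy,E=T[c]; q=np.asarray(P)@E[:,:3].T+E[:,3]; return q[...,:2]/q[...,2:]*f+[cx,cy]
def w(pose,P):
    x,y,a=pose; c,s=np.cos(a),np.sin(a); P=np.asarray(P,float)/1000
    return P@np.array([[c,s,0],[-s,c,0],[0,0,1]])+[x,y,0]
def fit(obs,x0):
    f=lambda p:np.concatenate([(proj(c,w(p,np.array([P])))[0]-px)for c,P,px in obs])
    r=least_squares(f,x0,loss="soft_l1"); return r.x,r.fun
E
cat > fit0.py <<'E'
from h import *
t=lambda P,x,y:("top",P,np.array([110+x/2.5,110+y/2.5])); s=lambda P,x,y:("side",P,np.array([140+x/2.18,110+y/2.18]))
tr=[t((86,194,82),166,142),t((86,-194,82),448,141),t((-86,194,82),167,266),t((-86,-194,82),448,264),
t((-128,132,82),206,294),t((-128,0,82),305,294),t((-128,-132,82),403,294),
s((-128,-132,82),164,238),s((-128,0,82),116,178),s((-128,132,82),78,128),s((86,-194,82),353,211),s((-86,-194,82),219,250),s((-86,194,82),93,107),s((86,194,82),193,77),s((-100,-208,12),218,313),s((100,-208,12),364,264)]
print(fit(tr,[.6,.1,0])[0],np.round(fit(tr,[.6,.1,0])[1],1))
cr=[t((95,65,12),588,172),t((95,-65,12),674,170),t((-95,-65,12),686,299),t((-95,65,12),593,300),s((-95,65,12),289,460),s((-95,-65,12),370,553),s((95,-65,12),531,463)]
p,f=fit(cr,[.6,-.4,0]);print(p,np.round(f,1))
u=np.array([np.cos(np.pi/6),0,.5]);n=np.array([-.5,0,np.cos(np.pi/6)])
for c in T:
    im=cv2.imread(f"pics/{c}0.png"); k=4
    x0,y0=(330,160) if c=="top" else (265,260)
    im=cv2.resize(im[y0:y0+120,x0:x0+130],None,fx=k,fy=k,interpolation=cv2.INTER_CUBIC)
    for du in(-40,40):
      for sg in(-1,1):
        Q=[np.array([0,0,70])+u*(du+a)+n*b+np.array([0,sg*b,0]) for a,b in((-15,0),(15,0),(15,24),(-15,24))]
        q=(proj(c,w(p,Q))-[x0,y0]+.5)*k; cv2.polylines(im,[np.int32(q)],True,(0,255,255),1)
    q=(proj(c,w(p,[(-95,65,12),(-95,-65,12),(95,-65,12),(95,65,12)]))-[x0,y0]+.5)*k; cv2.polylines(im,[np.int32(q)],True,(0,255,0),1)
    cv2.imwrite(f"pics/ov_{c}.png",im)
a,b=[cv2.imread(f"pics/ov_{c}.png") for c in T]; cv2.imwrite("pics/ov.png",cv2.resize(np.hstack([a,b]),None,fx=.76,fy=.76))
E
python3 fit0.py
```

```text
[ 0.56992163  0.1133652  -0.00519928] [ 0.3 -0.9 -0.3 -0.6 -2.1 -0.8  0.6 -0.2  0.3  0.5  0.1  0.4  0.3  0.4
 -1.2 -0.8 -0.5  0.  -1.2  0.3  0.4 -0.2  1.2  2.6 -2.1 -2.8  3.6 -1.6
 -0.5  1.8  1.1 -1.2]
[ 0.53198063 -0.35290078  0.02920556] [-1.7 -0.9 -0.4 -1.3  0.  -0.4  0.6  0.5 -2.2 -2.9 -0.3  3.2  0.9  0.5]
```

View pics/ov.png

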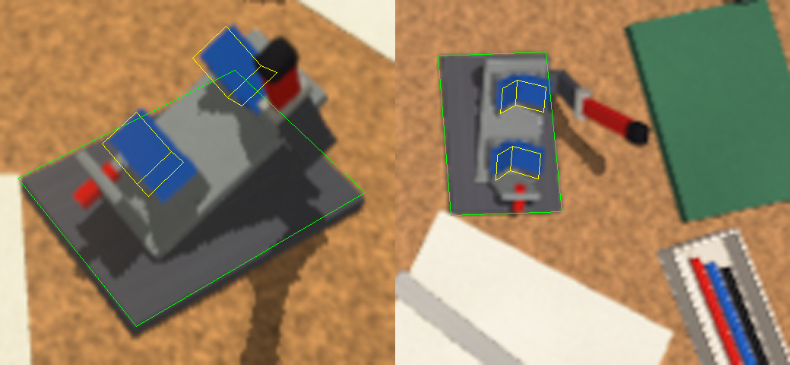

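```bash
cat >> h.py <<'E'
from scipy.spatial.transform import Rotation as Ro
DOWN=np.array([[-1,0,0],[0,1,0],[0,0,-1.]])
def yawdown(a): return Ro.from_euler("z",a).as_matrix()@DOWN
def rows(targets,start=None):
    """targets: (xyz, R). prints tool-frame shifts from start (default: measured now)"""
    if start is None:
        s=ctrl.get_state(); start=(s["position"],Ro.from_rotvec(s["tool_rot"]).as_matrix())
    p0,R0=start
    for p,R in targets:
        d=R0.T@(np.array(p)-p0)*1000; r=Ro.from_matrix(R0.T@R).as_rotvec()
        print("t",np.round(d,1).tolist(),"w",np.round(r,3).tolist())
TR=np.array([.5699,.1134,-.0052])
def tray(P): return w(TR,P)
E
python3 -c "
from h import *
p=tray([-114,132,0]); print(p)
rows([((p[0],p[1],.17),yawdown(-.0052))])"
```

```text
[0.45658794 0.24599101 0.        ]
t [-297.9, -225.5, 52.6] w [0.0, 0.0, -0.46]
```

>>> jog_arm:
  increments:
    - {"tx": -30, "ty": -23, "tz": 0, "wz": -0.09, "gripper": 1}
    - {"tx": -60, "ty": -45, "tz": 0, "wz": -0.18}
    - {"tx": -90, "ty": -68, "tz": 0, "wz": -0.28}
    - {"tx": -120, "ty": -90, "tz": 0, "wz": -0.37}
    - {"tx": -150, "ty": -113, "tz": 0, "wz": -0.46}
  grip_force: 15

```text
validation failed for argument at $.in...
```

```bash
python3 -c "
from h import *
p=tray([-114,132,0])
rows([((p[0],p[1],.17),yawdown(-.0052))])"
```

```text
t [-297.9, -225.5, 52.6] w [0.0, 0.0, -0.46]
```

>>> jog_arm:
  increments:
    - {"tx": -30, "ty": -23, "tz": 0, "wx": 0, "wy": 0, "wz": -0.09, "gripper": 1}
    - {"tx": -60, "ty": -45, "tz": 0, "wx": 0, "wy": 0, "wz": -0.18, "gripper": 1}
    - {"tx": -90, "ty": -68, "tz": 0, "wx": 0, "wy": 0, "wz": -0.28, "gripper": 1}
    - {"tx": -120, "ty": -90, "tz": 0, "wx": 0, "wy": 0, "wz": -0.37, "gripper": 1}
    - {"tx": -150, "ty": -113, "tz": 0, "wx": 0, "wy": 0, "wz": -0.46, "gripper": 1}
  grip_force: 15

```text
time: 1.57
position: [0.3754, 0.4113, 0.2227]
tool_rot: [-0.0, 3.141, 0.001]
ft_force: [1.0, 0.6, 1.1]
grip_width: 1.005
grip_force: 0.0
```

```bash
python3 -c "
from h import *
p=tray([-114,132,0])
rows([((p[0],p[1],.17),yawdown(-.0052))])"
```

```text
t [-81.2, -165.3, 52.7] w [0.0, 0.0, 0.005]
```

>>> jog_arm:
  increments:
    - {"tx": -16, "ty": -35, "tz": 0, "wx": 0, "wy": 0, "wz": 0, "gripper": 1}
    - {"tx": -32, "ty": -70, "tz": 10, "wx": 0, "wy": 0, "wz": 0.005, "gripper": 1}
    - {"tx": -50, "ty": -105, "tz": 25, "wx": 0, "wy": 0, "wz": 0.005, "gripper": 1}
    - {"tx": -67, "ty": -140, "tz": 40, "wx": 0, "wy": 0, "wz": 0.005, "gripper": 1}
    - {"tx": -81, "ty": -165, "tz": 50, "wx": 0, "wy": 0, "wz": 0.005, "gripper": 1}

```text
time: 1.98
position: [0.4559, 0.2434, 0.1717]
tool_rot: [0.02, 3.142, -0.002]
ft_force: [0.5, 0.2, 0.6]
grip_width: 1.002
grip_force: 0.0
```

```bash
cat > wr.py <<'E'
import sys; from h import *
# wrist image with overlay of modelled edges
n=sys.argv[1]; i=vision.get_image("wrist"); im=i["color"].copy(); E=i["extrinsics"]
def wp(P):
    q=np.asarray(P)@E[:3,:3].T+E[:3,3]; r=np.hypot(q[...,0],q[...,1]); th=np.arctan2(r,q[...,2]); return q[...,:2]/r[...,None]*th[...,None]*i["fx"]+[i["cx"],i["cy"]]
np.savez(f"pics/{n}.npz",E=E,K=[i["fx"],i["cx"],i["cy"]],im=im)
k=1.5; im=cv2.resize(im,None,fx=k,fy=k,interpolation=cv2.INTER_CUBIC)
def line(P,col=(255,255,0)):
    a=np.concatenate([np.linspace(P[j],P[j+1],12) for j in range(len(P)-1)]); cv2.polylines(im,[np.int32((wp(a)+.5)*k)],False,col,1)
for yc in(132,0,-132):
    line(tray([(86,yc+62,82),(-86,yc+62,82),(-86,yc+11,82),(-128,yc+11,82),(-128,yc-11,82),(-86,yc-11,82),(-86,yc-62,82)]))
cv2.imwrite(f"pics/{n}.png",im)
print(ctrl.get_state()["position"],ctrl.get_state()["tool_rot"])
E
python3 wr.py wr1
```

```text
[0.45826881 0.23705443 0.16993741] [-0.03118369 -3.14081236  0.00954188]
```

View pics/wr1.png

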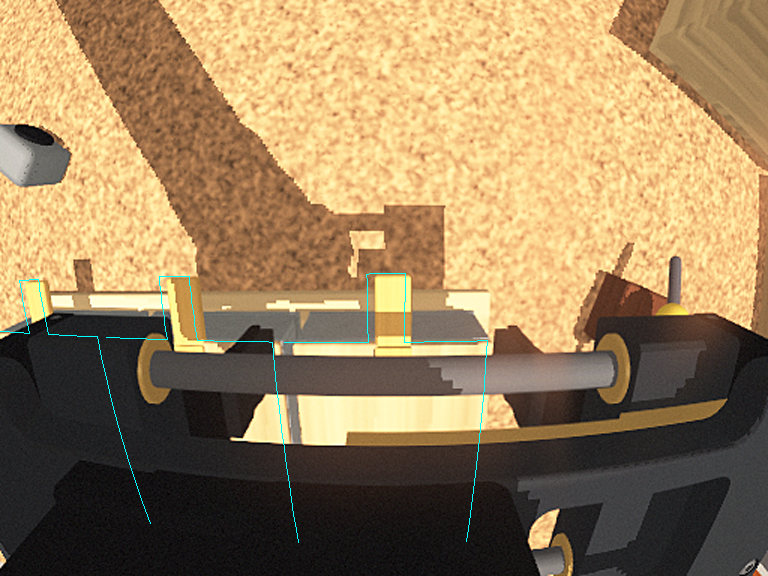

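```bash
python3 wr.py wr2; python3 - <<'E'
import cv2
cv2.imwrite("pics/wr2c.png",cv2.resize(cv2.imread("pics/wr2.png")[240:370,0:530],None,fx=1.5,fy=1.5))
E
```

```text
[0.45696976 0.24052463 0.17092727] [-0.03059299 -3.14022101  0.00610693]
```

View pics/wr2c.png

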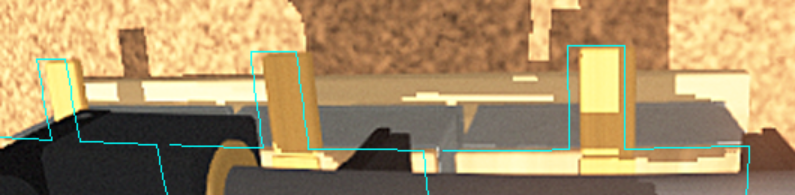

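```bash
sed -i 's/^TR=.*/TR=np.array([.5695,.1174,-.0052])/' h.py; python3 -c "
from h import *
print(ctrl.get_state()['position'],ctrl.get_state()['tool_rot'],ctrl.get_state()['qd'])
p=tray([-114,132,0])
rows([((p[0],p[1],.059),yawdown(-.0052))])"
```

```text
[0.45696976 0.24052463 0.17092727] [-0.03059299 -3.14022101  0.00610693] [-0.0452324  -0.00255393 -0.08238565 -0.04421272 -0.05199348  0.01162831
 -0.05205018]
t [0.8, 9.9, 111.9] w [-0.004, -0.001, -0.014]
```

>>> jog_arm:
  increments:
    - {"tx": 0, "ty": 4, "tz": 25, "wx": 0, "wy": 0, "wz": 0, "gripper": 1}
    - {"tx": 0, "ty": 4, "tz": 55, "wx": 0, "wy": 0, "wz": 0, "gripper": 1}
    - {"tx": 0, "ty": 4, "tz": 85, "wx": 0, "wy": 0, "wz": 0, "gripper": 1}
    - {"tx": 0, "ty": 4, "tz": 113, "wx": 0, "wy": 0, "wz": 0, "gripper": 1}
    - {"tx": 0, "ty": 4, "tz": 113, "wx": 0, "wy": 0, "wz": 0, "gripper": 0.5}

```text
time: 2.5
position: [0.451, 0.2499, 0.0546]
tool_rot: [-0.014, -3.133, 0.008]
ft_force: [-1.5, -1.0, -0.3]
grip_width: 0.969
grip_force: 0.0
```

>>> jog_arm:
  increments:
    - {"tx": 0, "ty": 0, "tz": 0, "wx": 0, "wy": 0, "wz": 0, "gripper": 0}
    - {"tx": 0, "ty": 0, "tz": 0, "wx": 0, "wy": 0, "wz": 0, "gripper": 0}
    - {"tx": 0, "ty": 0, "tz": 0, "wx": 0, "wy": 0, "wz": 0, "gripper": 0}
    - {"tx": 0, "ty": 0, "tz": 0, "wx": 0, "wy": 0, "wz": 0, "gripper": 0}
    - {"tx": 0, "ty": 0, "tz": 0, "wx": 0, "wy": 0, "wz": 0, "gripper": 0}

```text
time: 2.92
position: [0.456, 0.2521, 0.0612]
tool_rot: [0.015, 3.139, 0.003]
ft_force: [-0.7, 0.0, -0.1]
grip_width: 0.63
grip_force: 0.0
```

```bash
python3 -c "
from h import *
p0=ctrl.get_state()['position']
for a in [.2,.4,.6,.8,1,1.15,1.3,1.45,1.6,1.75]: print(a,np.round([200*(1-np.cos(a))+4*np.sin(a),200*np.sin(a)+4*np.cos(a)-4],0))"
```

```text
0.2 [ 5. 40.]
0.4 [17. 78.]
0.6 [ 37. 112.]
0.8 [ 64. 142.]
1 [ 95. 166.]
1.15 [122. 180.]
1.3 [150. 190.]
1.45 [180. 195.]
1.6 [210. 196.]
1.75 [240. 192.]
```

>>> jog_arm:
  increments:
    - {"tx": 0, "ty": 0, "tz": 0, "wx": 0, "wy": 0, "wz": 0, "gripper": 0}
    - {"tx": 0, "ty": 0, "tz": 0, "wx": 0, "wy": 0, "wz": 0, "gripper": 0}
    - {"tx": 0, "ty": 0, "tz": 0, "wx": 0, "wy": 0, "wz": 0, "gripper": 0}
    - {"tx": 0, "ty": 0, "tz": 0, "wx": 0, "wy": 0, "wz": 0, "gripper": 0}
    - {"tx": 0, "ty": 0, "tz": 0, "wx": 0, "wy": 0, "wz": 0, "gripper": 0}

```text
time: 3.33
position: [0.455, 0.249, 0.0594]
tool_rot: [-0.016, -3.141, 0.006]
ft_force: [-0.8, -9.6, 5.5]
grip_width: 0.251
grip_force: 11.4
```

>>> jog_arm:
  increments:
    - {"tx": 0, "ty": 0, "tz": 0, "wx": 0, "wy": 0, "wz": 0, "gripper": 0}
    - {"tx": -1, "ty": 0, "tz": -20, "wx": 0, "wy": 0, "wz": 0, "gripper": 0}
    - {"tx": -5, "ty": 0, "tz": -40, "wx": 0, "wy": 0, "wz": 0, "gripper": 0}
    - {"tx": -11, "ty": 0, "tz": -60, "wx": 0, "wy": 0, "wz": 0, "gripper": 0}
    - {"tx": -17, "ty": 0, "tz": -78, "wx": 0, "wy": 0, "wz": 0, "gripper": 0}

```text
time: 3.75
position: [0.4716, 0.2489, 0.1375]
tool_rot: [-0.017, -3.139, 0.006]
ft_force: [3.4, -2.7, -3.0]
grip_width: 0.252
grip_force: 15.0
```

>>> jog_arm:
  increments:
    - {"tx": -20, "ty": 0, "tz": -34, "wx": 0, "wy": 0, "wz": 0, "gripper": 0}
    - {"tx": -47, "ty": 0, "tz": -64, "wx": 0, "wy": 0, "wz": 0, "gripper": 0}
    - {"tx": -78, "ty": 0, "tz": -88, "wx": 0, "wy": 0, "wz": 0, "gripper": 0}
    - {"tx": -105, "ty": 0, "tz": -102, "wx": 0, "wy": 0, "wz": 0, "gripper": 0}
    - {"tx": -133, "ty": 0, "tz": -112, "wx": 0, "wy": 0, "wz": 0, "gripper": 0}

```text
time: 4.17
position: [0.6062, 0.2484, 0.2517]
tool_rot: [0.017, 3.141, -0.002]
ft_force: [-0.2, -1.2, -2.8]
grip_width: 0.252
grip_force: 15.0
```

>>> jog_arm:
  increments:
    - {"tx": -30, "ty": 0, "tz": -5, "wx": 0, "wy": 0, "wz": 0, "gripper": 0}
    - {"tx": -60, "ty": 0, "tz": -6, "wx": 0, "wy": 0, "wz": 0, "gripper": 0}
    - {"tx": -82, "ty": 0, "tz": -4, "wx": 0, "wy": 0, "wz": 0, "gripper": 0}
    - {"tx": -82, "ty": 0, "tz": -4, "wx": 0, "wy": 0, "wz": 0, "gripper": 0.5}
    - {"tx": -82, "ty": 0, "tz": -4, "wx": 0, "wy": 0, "wz": 0, "gripper": 0.5}

```text
time: 4.58
position: [0.6876, 0.2486, 0.252]
tool_rot: [-0.017, -3.14, 0.002]
ft_force: [-0.4, -0.2, -0.7]
grip_width: 0.331
grip_force: 0.0
```

```bash
python3 -c "
from h import *
im=vision.get_image('top')['color']; cv2.imwrite('pics/top1.png',im)
s=ctrl.get_state(); print(s['position'],s['grip_width'],s['time'],s['ft_force'])
c=im[120:240,120:440]; print(c.shape); cv2.imwrite('pics/top1c.png',cv2.resize(c,None,fx=2.5,fy=2.5))"
```

```text
[0.6867461  0.24907262 0.25256829] 0.3711282644028734 4.6333 [-0.87508244 -0.23127399  0.97445811]
(120, 320, 3)
```

View pics/top1c.png

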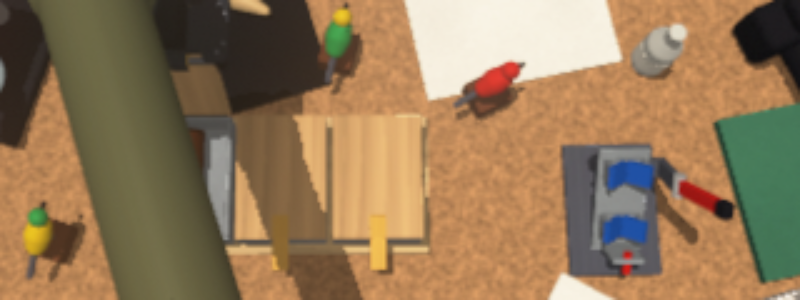

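>>> jog_arm:
  increments:
    - {"tx": 0, "ty": 0, "tz": 0, "wx": 0, "wy": 0, "wz": 0, "gripper": 0.65}
    - {"tx": 0, "ty": 0, "tz": -15, "wx": 0, "wy": 0, "wz": 0, "gripper": 0.65}
    - {"tx": 0, "ty": 0, "tz": -40, "wx": 0, "wy": 0, "wz": 0, "gripper": 0.65}
    - {"tx": 40, "ty": 0, "tz": -50, "wx": 0, "wy": 0, "wz": 0, "gripper": 0.65}
    - {"tx": 50, "ty": 0, "tz": -50, "wx": 0, "wy": 0, "wz": 0, "gripper": 0.65}

```text
time: 5.05
position: [0.634, 0.2511, 0.306]
tool_rot: [-0.012, -3.141, -0.003]
ft_force: [0.9, 0.6, 2.4]
grip_width: 0.638
grip_force: 0.0
```

```bash
python3 - <<'E'
import re
s=open('wr.py').read()
s=s.replace("for yc in(132","for yc in(132 ,)*0+(132").replace('cv2.imwrite(f"','''yc=132
line(tray([(80,yc+56,74),(-80,yc+56,74),(-80,yc-56,74),(80,yc-56,74),(80,yc+56,74)]),(0,255,0))
line(tray([(70,yc+20,42),(-70,yc+20,42),(-70,yc-20,42),(70,yc-20,42),(70,yc+20,42)]),(0,0,255))
cv2.imwrite(f"''')
open('wr.py','w').write(s)
E
python3 wr.py wr3
```

```text
[0.63328647 0.25153811 0.30620524] [0.00983029 3.14147573 0.00430231]
```

View pics/wr3.png

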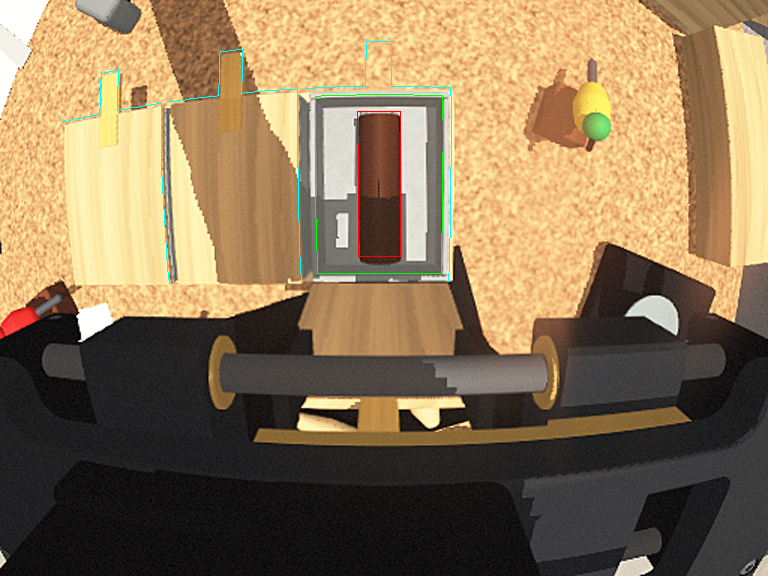

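```bash
python3 -c "
from h import *
p=tray([-9,132,0]); print(p)
rows([((p[0],p[1],.026),yawdown(-.0052))])"
```

```text
[0.56118652 0.24944502 0.        ]
t [72.1, -3.3, 280.2] w [0.003, 0.0, -0.001]
```

>>> jog_arm:
  increments:
    - {"tx": 24, "ty": 0, "tz": 25, "wx": 0, "wy": 0, "wz": 0, "gripper": 0.65}
    - {"tx": 48, "ty": -1, "tz": 55, "wx": 0, "wy": 0, "wz": 0, "gripper": 0.65}
    - {"tx": 72, "ty": -1, "tz": 85, "wx": 0, "wy": 0, "wz": 0, "gripper": 0.65}
    - {"tx": 72, "ty": -1, "tz": 120, "wx": 0, "wy": 0, "wz": 0, "gripper": 0.65}
    - {"tx": 72, "ty": -1, "tz": 150, "wx": 0, "wy": 0, "wz": 0, "gripper": 0.65}

```text
time: 5.52
position: [0.5628, 0.25, 0.1527]
tool_rot: [0.012, 3.141, 0.002]
ft_force: [0.6, -0.2, -0.6]
grip_width: 0.651
grip_force: 0.0
```

```bash
python3 -c "
from h import *
p=tray([-9,132,0])
rows([((p[0],p[1],.026),yawdown(-.0052))])
vision.get_image('wrist');vision.get_image('wrist')
rows([((p[0],p[1],.026),yawdown(-.0052))])
"
```

```text
t [1.6, -0.7, 126.7] w [0.001, 0.0, -0.002]
t [-1.5, 2.0, 122.5] w [-0.004, -0.009, -0.003]
```

>>> jog_arm:
  increments:
    - {"tx": 0, "ty": 0, "tz": 35, "wx": 0, "wy": 0, "wz": 0, "gripper": 0.65}
    - {"tx": 0, "ty": 0, "tz": 70, "wx": 0, "wy": 0, "wz": 0, "gripper": 0.65}
    - {"tx": 0, "ty": 0, "tz": 95, "wx": 0, "wy": 0, "wz": 0, "gripper": 0.65}
    - {"tx": 0, "ty": 0, "tz": 112, "wx": 0, "wy": 0, "wz": 0, "gripper": 0.65}
    - {"tx": 0, "ty": 0, "tz": 125, "wx": 0, "wy": 0, "wz": 0, "gripper": 0.65}

```text
time: 6.03
position: [0.5655, 0.2495, 0.0287]
tool_rot: [0.015, 3.141, 0.0]
ft_force: [0.5, 0.4, -0.2]
grip_width: 0.647
grip_force: 0.0
```

>>> jog_arm:
  increments:
    - {"tx": 0, "ty": 0, "tz": 0, "wx": 0, "wy": 0, "wz": 0, "gripper": 0.65}
    - {"tx": 0, "ty": 0, "tz": 0, "wx": 0, "wy": 0, "wz": 0, "gripper": 0.3}
    - {"tx": 0, "ty": 0, "tz": 0, "wx": 0, "wy": 0, "wz": 0, "gripper": 0.3}
    - {"tx": 0, "ty": 0, "tz": 0, "wx": 0, "wy": 0, "wz": 0, "gripper": 0.3}
    - {"tx": 0, "ty": 0, "tz": 0, "wx": 0, "wy": 0, "wz": 0, "gripper": 0.3}
  grip_force: 30

```text
time: 6.45
position: [0.5665, 0.2485, 0.0305]
tool_rot: [0.016, 3.139, -0.001]
ft_force: [-0.5, -2.1, 3.4]
grip_width: 0.452
grip_force: 30.0
```

>>> jog_arm:
  increments:
    - {"tx": 0, "ty": 0, "tz": 0, "wx": 0, "wy": 0, "wz": 0, "gripper": 0.3}
    - {"tx": 0, "ty": 0, "tz": -20, "wx": 0, "wy": 0, "wz": 0, "gripper": 0.3}
    - {"tx": 0, "ty": 0, "tz": -50, "wx": 0, "wy": 0, "wz": 0, "gripper": 0.3}
    - {"tx": 0, "ty": 0, "tz": -85, "wx": 0, "wy": 0, "wz": 0, "gripper": 0.3}
    - {"tx": 0, "ty": 0, "tz": -120, "wx": 0, "wy": 0, "wz": 0, "gripper": 0.3}

```text
time: 6.87
position: [0.5642, 0.2495, 0.1494]
tool_rot: [-0.015, -3.14, -0.0]
ft_force: [0.7, 0.6, -1.2]
grip_width: 0.448
grip_force: 30.0
```

>>> jog_arm:
  increments:
    - {"tx": 0, "ty": 0, "tz": -30, "wx": 0, "wy": 0, "wz": 0, "gripper": 0.3}
    - {"tx": 0, "ty": 0, "tz": -60, "wx": 0, "wy": 0, "wz": 0, "gripper": 0.3}
    - {"tx": 0, "ty": 0, "tz": -85, "wx": 0, "wy": 0, "wz": 0, "gripper": 0.3}
    - {"tx": 0, "ty": 0, "tz": -110, "wx": 0, "wy": 0, "wz": 0, "gripper": 0.3}
    - {"tx": 0, "ty": 0, "tz": -110, "wx": 0, "wy": 0, "wz": 0, "gripper": 0.3}

```text
time: 7.28
position: [0.5673, 0.2509, 0.265]
tool_rot: [0.015, 3.133, 0.009]
ft_force: [0.5, 0.3, -0.1]
grip_width: 0.453
grip_force: 30.0
```

```bash
cat > wf.py <<'E'
from h import *
def wpE(P,E,K):
    q=np.asarray(P)@E[:3,:3].T+E[:3,3]; r=np.hypot(q[...,0],q[...,1]); th=np.arctan2(r,q[...,2]); return q[...,:2]/r[...,None]*th[...,None]*K[0]+K[1:]
E
python3 - <<'E'
from wf import *
d=np.load("pics/wr3.npz"); im=d["im"]
def prof(im,c,r0,r1): 
    h=cv2.cvtColor(im,cv2.COLOR_BGR2HSV)[r0:r1,c-1:c+2].mean(1).astype(int); return h
print("wr3"); 
for r,v in zip(list(range(68,82))+list(range(165,182)),np.vstack([prof(im,248,68,82),prof(im,248,165,182)])): print(r,v,end=";")
# model: ends
for off in(0,3,6):
  for x,z in((-70,62),(-70,42),(-70,24),(70,62),(70,42)): print(off,x,z,np.round(wpE(tray([x+off,132,z]),d["E"],d["K"]),1))
i=vision.get_image("wrist"); im=i["color"]; E=i["extrinsics"];K=np.array([i["fx"],i["cx"],i["cy"]])
np.savez("pics/wr4.npz",im=im,E=E,K=K); cv2.imwrite("pics/wr4.png",im)
s=ctrl.get_state(); R=Ro.from_rotvec(s["tool_rot"]).as_matrix(); p=s["position"]
for L in(70,76,82): 
  for zz in(-20,0,20): print(L,zz,np.round(wpE(p+R@np.array([L,0,-19+zz])/1000,E,K),1))
c=int(wpE(p+R@np.array([70,0,-19])/1000,E,K)[0]); print(c)
for r,v in zip(range(60,360,4),cv2.cvtColor(im,cv2.COLOR_BGR2HSV)[60:360:4,c]): print(r,v,end=";")
E
```

```text
wr3
68 [ 17  33 108];69 [ 12  30 106];70 [15 41 94];71 [ 26  18 198];72 [ 29  14 233];73 [ 22  14 227];74 [ 35  10 238];75 [ 13  36 163];76 [  7 197  98];77 [  8 167 109];78 [  7 157 110];79 [  8 159 112];80 [  9 156 113];81 [  8 154 110];165 [  9 145  60];166 [  9 142  60];167 [  9 131  64];168 [  8 139  62];169 [  9 135  63];170 [  8 140  63];171 [ 10 137  62];172 [  9 137  62];173 [ 10 134  65];174 [  8 141  59];175 [ 10 120  67];176 [15 43 90];177 [ 24  24 108];178 [ 20  21 105];179 [ 18  23 103];180 [ 21  25 105];181 [ 31  19 104];0 -70 62 [252.2  71.4]
0 -70 42 [252.3  73.7]
0 -70 24 [252.4  75.5]
0 70 62 [252.5 173. ]
0 70 42 [252.6 170.6]
3 -70 62 [252.2  73.5]
3 -70 42 [252.3  75.7]
3 -70 24 [252.4  77.5]
3 70 62 [252.5 175.1]
3 70 42 [252.6 172.6]
6 -70 62 [252.2  75.7]
6 -70 42 [252.3  77.8]
6 -70 24 [252.4  79.5]
6 70 62 [252.5 177.3]
6 70 42 [252.6 174.7]
70 -20 [251.7 109.7]
70 0 [252.  111.1]
70 20 [252.3 112.1]
76 -20 [251.6  95.6]
76 0 [252.   98.8]
76 20 [252.3 101.3]
82 -20 [251.7  81.5]
82 0 [252.   86.7]
82 20 [252.3  90.6]
252
60 [ 17 116 244];64 [ 17 121 245];6
[... 569 characters left out ...]
6 [  9 156  62];200 [  8 148  62];204 [ 10 144  69];208 [  9 137  67];212 [  7 143  64];216 [  6 157  60];220 [ 11 161  54];224 [  7 129  67];228 [  8 135  64];232 [  8 156  62];236 [  5 145  60];240 [ 0 25 71];244 [15 23 67];248 [15 21 73];252 [10 20 77];256 [20 11 67];260 [176  24  75];264 [ 5 82 62];268 [  8 138  63];272 [ 10 129  65];276 [ 12 171  58];280 [  5 148  57];284 [ 10 166  57];288 [ 18 158 132];292 [ 18 149 140];296 [ 18 161 150];300 [168  36  35];304 [ 0 19 27];308 [130  27  28];312 [53 28 36];316 [144  35  36];320 [150   8  34];324 [ 38 102  20];328 [15 44 23];332 [30 85 18];336 [150  27  19];340 [120  36  14];344 [60 13 19];348 [ 0 53 24];352 [150  34  15];356 [128  60  17];
```

>>> jog_arm:
  increments:
    - {"tx": 0, "ty": 0, "tz": 40, "wx": 0, "wy": 0, "wz": 0, "gripper": 0.3}
    - {"tx": 0, "ty": 0, "tz": 80, "wx": 0, "wy": 0, "wz": 0, "gripper": 0.3}
    - {"tx": 0, "ty": 0, "tz": 120, "wx": 0, "wy": 0, "wz": 0, "gripper": 0.3}
    - {"tx": 0, "ty": 0, "tz": 155, "wx": 0, "wy": 0, "wz": 0, "gripper": 0.3}
    - {"tx": 0, "ty": 0, "tz": 185, "wx": 0, "wy": 0, "wz": 0, "gripper": 0.3}

```text
time: 7.75
position: [0.5623, 0.2485, 0.0689]
tool_rot: [-0.015, -3.137, 0.003]
ft_force: [-0.4, -0.4, -1.8]
grip_width: 0.45
grip_force: 30.0
```

>>> jog_arm:
  increments:
    - {"tx": 0, "ty": 0, "tz": 20, "wx": 0, "wy": 0, "wz": 0, "gripper": 0.3}
    - {"tx": 0, "ty": 0, "tz": 35, "wx": 0, "wy": 0, "wz": 0, "gripper": 0.3}
    - {"tx": 0, "ty": 0, "tz": 44, "wx": 0, "wy": 0, "wz": 0, "gripper": 0.3}
    - {"tx": 0, "ty": 0, "tz": 44, "wx": 0, "wy": 0, "wz": 0, "gripper": 0.3}
    - {"tx": 0, "ty": 0, "tz": 44, "wx": 0, "wy": 0, "wz": 0, "gripper": 0.6}

```text
time: 8.17
position: [0.5638, 0.2488, 0.0286]
tool_rot: [-0.015, -3.139, 0.001]
ft_force: [-0.1, -0.6, 0.2]
grip_width: 0.484
grip_force: 0.0
```

>>> jog_arm:
  increments:
    - {"tx": 0, "ty": 0, "tz": 0, "wx": 0, "wy": 0, "wz": 0, "gripper": 0.6}
    - {"tx": 2, "ty": 0, "tz": 0, "wx": 0, "wy": 0, "wz": 0, "gripper": 0.6}
    - {"tx": 4, "ty": 0, "tz": 0, "wx": 0, "wy": 0, "wz": 0, "gripper": 0.6}
    - {"tx": 4, "ty": 0, "tz": 0, "wx": 0, "wy": 0, "wz": 0, "gripper": 0.6}
    - {"tx": 4, "ty": 0, "tz": 0, "wx": 0, "wy": 0, "wz": 0, "gripper": 0.3}

```text
time: 8.58
position: [0.5609, 0.2495, 0.0296]
tool_rot: [0.015, 3.141, 0.0]
ft_force: [0.3, -0.6, -0.6]
grip_width: 0.573
grip_force: 0.0
```

>>> jog_arm:
  increments:
    - {"tx": 0, "ty": 0, "tz": 0, "wx": 0, "wy": 0, "wz": 0, "gripper": 0.3}
    - {"tx": 0, "ty": 0, "tz": 0, "wx": 0, "wy": 0, "wz": 0, "gripper": 0.3}
    - {"tx": 0, "ty": 0, "tz": 0, "wx": 0, "wy": 0, "wz": 0, "gripper": 0.3}
    - {"tx": 0, "ty": 0, "tz": 0, "wx": 0, "wy": 0, "wz": 0, "gripper": 0.3}
    - {"tx": 0, "ty": 0, "tz": -20, "wx": 0, "wy": 0, "wz": 0, "gripper": 0.3}

```text
time: 9.0
position: [0.5581, 0.248, 0.0457]
tool_rot: [-0.016, -3.135, 0.005]
ft_force: [-0.9, -1.0, -1.7]
grip_width: 0.45
grip_force: 30.0
```

>>> jog_arm:
  increments:
    - {"tx": 0, "ty": 0, "tz": -40, "wx": 0, "wy": 0, "wz": 0, "gripper": 0.3}
    - {"tx": 0, "ty": 0, "tz": -80, "wx": 0, "wy": 0, "wz": 0, "gripper": 0.3}
    - {"tx": 0, "ty": 0, "tz": -120, "wx": 0, "wy": 0, "wz": 0, "gripper": 0.3}
    - {"tx": 0, "ty": 0, "tz": -160, "wx": 0, "wy": 0, "wz": 0, "gripper": 0.3}
    - {"tx": 0, "ty": 0, "tz": -200, "wx": 0, "wy": 0, "wz": 0, "gripper": 0.3}

```text
time: 9.42
position: [0.5606, 0.2497, 0.2513]
tool_rot: [-0.015, -3.141, -0.001]
ft_force: [0.0, 1.3, -2.0]
grip_width: 0.451
grip_force: 30.0
```

```bash
python3 -c "
from h import *
s=ctrl.get_state();print(s['time'],s['position'],s['tool_rot'],s['grip_width'],s['joint_positions'])
p=s['position']
rows([((.42,-.33,.265),yawdown(0.03))])
"
```

```text
9.4167 [0.56055782 0.24967062 0.25133329] [-1.50168865e-02 -3.14144813e+00 -1.19524850e-03] 0.45050471351333715 [-0.6112971   0.22958333  0.17888852  1.51217238 -0.04182422  1.40329247
  1.1311969 ]
t [135.0, -581.0, -14.1] w [0.001, -0.0, -0.04]
```

>>> jog_arm:
  increments:
    - {"tx": 0, "ty": -40, "tz": -5, "wx": 0, "wy": 0, "wz": 0, "gripper": 0.3}
    - {"tx": 0, "ty": -80, "tz": -15, "wx": 0, "wy": 0, "wz": 0, "gripper": 0.3}
    - {"tx": 0, "ty": -120, "tz": -25, "wx": 0, "wy": 0, "wz": 0, "gripper": 0.3}
    - {"tx": 0, "ty": -160, "tz": -35, "wx": 0, "wy": 0, "wz": 0, "gripper": 0.3}
    - {"tx": 0, "ty": -200, "tz": -45, "wx": 0, "wy": 0, "wz": 0, "gripper": 0.3}

```text
time: 9.83
position: [0.5587, 0.0481, 0.2949]
tool_rot: [0.014, 3.141, 0.001]
ft_force: [1.4, -0.3, -1.5]
grip_width: 0.45
grip_force: 30.0
```

>>> jog_arm:
  increments:
    - {"tx": -4, "ty": -40, "tz": -3, "wx": 0, "wy": 0, "wz": 0, "gripper": 0.3}
    - {"tx": -8, "ty": -80, "tz": -6, "wx": 0, "wy": 0, "wz": 0, "gripper": 0.3}
    - {"tx": -12, "ty": -120, "tz": -9, "wx": 0, "wy": 0, "wz": 0, "gripper": 0.3}
    - {"tx": -16, "ty": -160, "tz": -12, "wx": 0, "wy": 0, "wz": 0, "gripper": 0.3}
    - {"tx": -20, "ty": -200, "tz": -15, "wx": 0, "wy": 0, "wz": 0, "gripper": 0.3}

```text
time: 10.25
position: [0.5771, -0.1522, 0.3096]
tool_rot: [0.014, 3.141, 0.001]
ft_force: [1.3, 0.1, -1.5]
grip_width: 0.451
grip_force: 30.0
```

>>> jog_arm:
  increments:
    - {"tx": -4, "ty": -40, "tz": 0, "wx": 0, "wy": 0, "wz": 0, "gripper": 0.3}
    - {"tx": -8, "ty": -80, "tz": 0, "wx": 0, "wy": 0, "wz": 0, "gripper": 0.3}
    - {"tx": -12, "ty": -120, "tz": 0, "wx": 0, "wy": 0, "wz": 0, "gripper": 0.3}
    - {"tx": -16, "ty": -160, "tz": 0, "wx": 0, "wy": 0, "wz": 0, "gripper": 0.3}
    - {"tx": -20, "ty": -200, "tz": 0, "wx": 0, "wy": 0, "wz": 0, "gripper": 0.3}

```text
time: 10.67
position: [0.5956, -0.3522, 0.3091]
tool_rot: [0.014, 3.141, 0.001]
ft_force: [1.3, -0.5, -1.2]
grip_width: 0.453
grip_force: 30.0
```

```bash
cat > wc.py <<'E'
import sys; from wf import *
n=sys.argv[1]; k=float(sys.argv[2]); p=np.array(eval(sys.argv[3]))
for j in range(4): i=vision.get_image("wrist")
im=i["color"]; E=i["extrinsics"];K=np.array([i["fx"],i["cx"],i["cy"]])
np.savez(f"pics/{n}.npz",im=im,E=E,K=K)
s=ctrl.get_state(); print(s["position"],s["tool_rot"])
im=cv2.resize(im,None,fx=k,fy=k,interpolation=cv2.INTER_CUBIC)
u=np.array([np.cos(np.pi/6),0,.5]);nn=np.array([-.5,0,np.cos(np.pi/6)])
def line(Q,col):
    P=w(p,Q); a=np.concatenate([np.linspace(P[j],P[j+1],8) for j in range(len(P)-1)]); cv2.polylines(im,[np.int32((wpE(a,E,K)+.5)*k)],False,col,1)
line([(-95,65,12),(-95,-65,12),(95,-65,12),(95,65,12),(-95,65,12)],(0,255,0))
G=lambda a,y,b:np.array([0,y,70])+u*a+nn*b
for du in(-40,40):
    for sg in(-1,1): line([G(du+a,sg*b,b) for a,b in((-15,0),(15,0),(15,24),(-15,24),(-15,0))],(0,255,255))
line([G(-70,-25,44),G(-70,25,44)],(255,0,255))
line([G(40,-52,53),G(40,-52-95*np.sin(.436),53+95*np.cos(.436))],(255,255,0))
cv2.imwrite(f"pics/{n}.png",im[:576])
E
python3 wc.py wc1 1.5 "[.53198,-.3529,.0292]"
```

```text
[ 0.59457127 -0.35243351  0.30821738] [-2.02469749e-02 -3.13995177e+00 -7.88509699e-04]
```

View pics/wc1.png

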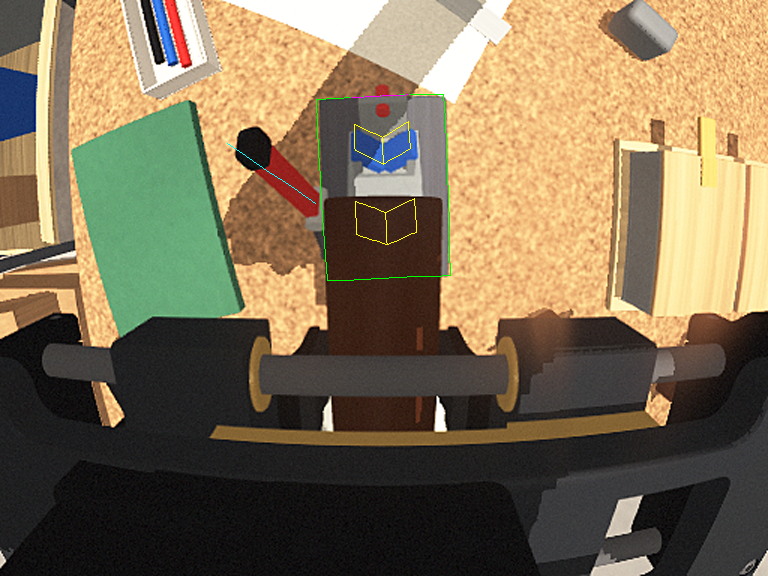

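```bash
python3 - <<'E'
import cv2,numpy as np
d=np.load("pics/wc1.npz")["im"][50:140,205:305]
a=cv2.resize(d,None,fx=6,fy=6,interpolation=cv2.INTER_LANCZOS4)
for j in range(0,100,10):
    cv2.line(a,(j*6,0),(j*6,6),(255,255,255),1); cv2.putText(a,str(205+j),(j*6,16),0,.35,(255,255,255),1)
    if j<90: cv2.putText(a,str(50+j),(0,j*6+4),0,.35,(255,255,255),1)
cv2.imwrite("pics/z.png",a)
E
```

```text
(no output)
```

View pics/z.png

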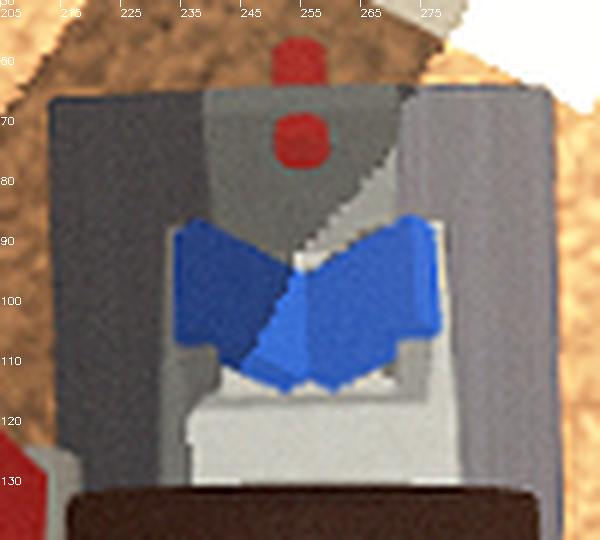

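```bash
python3 - <<'E'
from wf import *
d=np.load("pics/wc1.npz");E,K=d["E"],d["K"]
u=np.array([np.cos(np.pi/6),0,.5]);n=np.array([-.5,0,np.cos(np.pi/6)])
G=lambda a,y,b:np.array([0,y,70])+u*a+n*b
Z=lambda x,y:np.array([205+x/6-.5,50+y/6-.5])
obs=[("baseL",(-95,-65,12),Z(50,97)),("baseR",(-95,65,12),Z(552,88)),("pin",G(-63,0,36),Z(302,140)),("notch",G(-55,0,0),Z(300,270)),("tl",G(-55,-24,24),Z(195,217)),("tr",G(-55,24,24),Z(413,213)),("plateL",G(-70,-25,44),Z(205,86)),("plateR",G(-70,25,44),Z(400,86))]
def f(p,names,full=False):
    return np.concatenate([wpE(w(p[:3],np.array([P]))+[0,0,(p[3] if len(p)>3 else 0)],E,K)[0]-px for m,P,px in obs if full or m in names])
for names in(("baseL","baseR"),("pin","notch","tl","tr"),("baseL","baseR","pin","notch","tl","tr")):
    r=least_squares(f,[.532,-.353,.03],args=(names,)); print(names,np.round(r.x,4)); print(np.round(f(r.x,names,True),1).reshape(-1,2).tolist())
for q in((0,0,12),(0,0,110)): # mm per px check
    a=wpE(w([.532,-.353,.03],[q,np.add(q,(10,0,0)),np.add(q,(0,10,0))]),E,K); print(a[1]-a[0],a[2]-a[0])
s=ctrl.get_state();print(s["position"],s["tool_rot"])
E
```

```text
('baseL', 'baseR') [ 0.5333 -0.3529  0.0014]
[[-0.7, 0.0], [0.7, -0.0], [0.0, -0.7], [0.7, -2.2], [0.2, -3.1], [-0.5, -3.1], [-2.9, 1.1], [2.5, 0.4]]
('pin', 'notch', 'tl', 'tr') [ 0.5365 -0.3536 -0.0063]
[[-0.6, 1.7], [0.8, 2.3], [-0.0, 1.6], [0.5, -0.0], [0.1, -0.9], [-0.6, -0.6], [-2.9, 3.2], [2.5, 2.8]]
('baseL', 'baseR', 'pin', 'notch', 'tl', 'tr') [ 0.5356 -0.3532 -0.0006]
[[-0.7, 1.4], [0.7, 1.5], [-0.1, 1.0], [0.6, -0.6], [0.1, -1.5], [-0.6, -1.4], [-3.0, 2.7], [2.4, 2.1]]
[0.30437452 6.48789526] [ 6.54860863 -0.29075846]
[0.38681438 8.25383306] [ 8.3308395  -0.36612185]
[ 0.59457127 -0.35243351  0.30821738] [-2.02469749e-02 -3.13995177e+00 -7.88509699e-04]
```

```bash
python3 - <<'E'
from wf import *
d=np.load("pics/wc1.npz");E,K=d["E"],d["K"]
u=np.array([np.cos(np.pi/6),0,.5]);n=np.array([-.5,0,np.cos(np.pi/6)])
G=lambda a,y,b:np.array([0,y,70])+u*a+n*b
Z=lambda x,y:np.array([205+x/6-.5,50+y/6-.5])
# accurate side edges: find strongest gradient columns near expected
g=cv2.cvtColor(d["im"],cv2.COLOR_BGR2HSV)[...,1].astype(float)
R=[(r,290+np.argmax(np.diff(g[r-1:r+2,290:306].mean(0)))+.5) for r in range(70,175,8)]
print(R)
L=[(r,208+np.argmin(np.diff(g[r-1:r+2,208:222].mean(0)))+.5) for r in range(70,122,8)]
print(L)
def f(p,usepin):
    P=lambda q:wpE(w(p[:3],np.array([q])),E,K)[0]
    o=[P((-95,-65,12))-Z(50,97),P((-95,65,12))-Z(552,88)]
    if usepin: o.append(P(G(-63,0,36))-Z(302,140))
    o=list(np.concatenate(o))
    for S,y in((R,65),(L,-65)):
        xs=np.linspace(-95,95,60); q=wpE(w(p[:3],np.c_[xs,xs*0+y,xs*0+12]),E,K)
        o+=[.7*(np.interp(r,q[:,1],q[:,0])-c) for r,c in S]
    return np.array(o)
for up in(0,1):
    r=least_squares(f,[.532,-.353,.02],args=(up,),loss="soft_l1",diff_step=1e-4,x_scale=[.01,.01,.01]); print(np.round(r.x,4),np.round(r.fun,1))
E
```

```text
[(70, np.float64(296.5)), (78, np.float64(296.5)), (86, np.float64(297.5)), (94, np.float64(297.5)), (102, np.float64(297.5)), (110, np.float64(297.5)), (118, np.float64(297.5)), (126, np.float64(298.5)), (134, np.float64(298.5)), (142, np.float64(298.5)), (150, np.float64(298.5)), (158, np.float64(298.5)), (166, np.float64(298.5)), (174, np.float64(298.5))]
[(70, np.float64(212.5)), (78, np.float64(212.5)), (86, np.float64(212.5)), (94, np.float64(213.5)), (102, np.float64(213.5)), (110, np.float64(213.5)), (118, np.float64(214.5))]
[ 0.5333 -0.3526  0.0063] [-0.7  0.2  0.6 -0.2  0.5  0.7  0.1  0.2  0.3  0.4  0.5 -0.1 -0.1 -0.
 -0.  -0.  -0.  -0.1 -0.2 -0.1 -0.  -0.6 -0.4 -0.2 -0.8]
[ 0.5337 -0.3526  0.0064] [-0.7  0.5  0.6  0.  -0.  -0.4  0.5  0.7  0.1  0.2  0.3  0.4  0.5 -0.1
 -0.1 -0.  -0.  -0.  -0.  -0.  -0.2 -0.1 -0.  -0.6 -0.4 -0.2 -0.8]
```

```bash
cat >> wf.py <<'E'
CR=np.array([.5345,-.353,.006]); U=np.array([np.cos(np.pi/6),0,.5]);N=np.array([-.5,0,np.cos(np.pi/6)])
G=lambda a,y,b:np.array([0,y,70])+U*a+N*b
def Rg(al,p=CR):
    x=-U; z=-np.cos(al)*N-np.sin(al)*np.array([0,1,0]); y=np.cross(z,x)
    return Ro.from_euler("z",p[2]).as_matrix()@np.c_[x,y,z]
def tcp(s,al,d=-12.,h=12.5,lift=0,p=CR):
    "TCP for perch middle s up the groove, lifted along n"
    R=Rg(al,p); axis=w(p,[G(s+d,0,28.3+lift)])[0]; return axis+R[:,2]*h/1000,R
E
python3 - <<'E'
from wf import *
d=np.load("pics/wc1.npz");E,K=d["E"],d["K"]; s=ctrl.get_state(); R=Ro.from_rotvec(s["tool_rot"]).as_matrix();p=s["position"]
for L in(54,58,62): print(L,[np.round(wpE(p+R@np.array([L,0,-12.5+z])/1000,E,K),1).tolist() for z in(-20,20)])
al=np.deg2rad(35)
T=[(np.array([.53,-.35,.31]),Rg(0)),(np.array([.51,-.34,.30]),Rg(al)),tcp(12,al,lift=100),tcp(12,al,lift=30),tcp(12,al,lift=3)]
for t in T: print(np.round(t[0],4))
rows(T[:2]); print(); rows(T[2:],T[1])
E
```

```text
54 [[259.4, 151.4], [258.5, 144.2]]
58 [[259.4, 142.3], [258.5, 137.2]]
62 [[259.3, 133.0], [258.5, 130.2]]
[ 0.53 -0.35  0.31]
[ 0.51 -0.34  0.3 ]
[ 0.4755 -0.3605  0.1722]
[ 0.5105 -0.3603  0.1116]
[ 0.524  -0.3602  0.0882]
t [64.6, 1.6, -1.7] w [-0.004, -0.525, -0.019]
t [84.7, 11.3, 8.4] w [0.592, -0.514, 0.142]

t [93.9, 36.9, 88.1] w [0.0, 0.0, 0.0]
t [93.9, 77.0, 145.5] w [0.0, 0.0, 0.0]
t [93.9, 92.5, 167.6] w [0.0, 0.0, 0.0]
```

>>> jog_arm:
  increments:
    - {"tx": 14, "ty": 2, "tz": 1, "wx": 0.09, "wy": -0.08, "wz": 0.02, "gripper": 0.3}
    - {"tx": 28, "ty": 4, "tz": 3, "wx": 0.18, "wy": -0.155, "wz": 0.043, "gripper": 0.3}
    - {"tx": 42, "ty": 6, "tz": 4, "wx": 0.266, "wy": -0.23, "wz": 0.064, "gripper": 0.3}
    - {"tx": 56, "ty": 8, "tz": 5, "wx": 0.355, "wy": -0.308, "wz": 0.085, "gripper": 0.3}
    - {"tx": 70, "ty": 10, "tz": 7, "wx": 0.444, "wy": -0.386, "wz": 0.107, "gripper": 0.3}

```text
time: 11.28
position: [0.5265, -0.3376, 0.3033]
tool_rot: [0.156, 2.683, -0.613]
ft_force: [-1.8, -1.3, -1.0]
grip_width: 0.45
grip_force: 30.0
```

```bash
python3 - <<'E'
from wf import *
al=np.deg2rad(35)
for _ in range(3): vision.get_image("wrist")
print(ctrl.get_state()["position"])
rows([(np.array([.51,-.34,.30]),Rg(al)),tcp(12,al,d=-9,lift=100)])
E
```

```text
[ 0.52249971 -0.33481574  0.29761221]
t [10.5, -7.9, -3.9] w [0.161, -0.132, 0.044]
t [87.3, 17.2, 100.3] w [0.161, -0.132, 0.044]
```

>>> jog_arm:
  increments:
    - {"tx": 15, "ty": 0, "tz": 0, "wx": 0.08, "wy": -0.066, "wz": 0.022, "gripper": 0.3}
    - {"tx": 33, "ty": 2, "tz": 20, "wx": 0.161, "wy": -0.132, "wz": 0.044, "gripper": 0.3}
    - {"tx": 53, "ty": 7, "tz": 50, "wx": 0.161, "wy": -0.132, "wz": 0.044, "gripper": 0.3}
    - {"tx": 73, "ty": 12, "tz": 78, "wx": 0.161, "wy": -0.132, "wz": 0.044, "gripper": 0.3}
    - {"tx": 87, "ty": 17, "tz": 100, "wx": 0.161, "wy": -0.132, "wz": 0.044, "gripper": 0.3}

```text
time: 11.85
position: [0.4814, -0.3663, 0.1773]
tool_rot: [0.215, 2.506, -0.796]
ft_force: [-0.4, -1.3, -0.8]
grip_width: 0.453
grip_force: 30.0
```

```bash
python3 - <<'E'
from wf import *
al=np.deg2rad(35)
for _ in range(6): i=vision.get_image("side")
cv2.imwrite("pics/side2.png",i["color"])
s=ctrl.get_state();print(s["position"],s["joint_positions"],s["time"])
rows([tcp(12,al,d=-9,lift=100),tcp(12,al,d=-9,lift=30),tcp(12,al,d=-9,lift=4)])
E
```

```text
[ 0.4849337  -0.36676644  0.18266193] [-0.02160994 -0.18220323  0.35752733  2.29236287  1.03655754  0.55809891
  0.97005532] 12.15
t [10.4, 7.6, -0.2] w [-0.009, 0.007, -0.007]
t [11.1, 48.2, 56.8] w [-0.009, 0.007, -0.007]
t [11.3, 63.4, 77.9] w [-0.009, 0.007, -0.007]
```

>>> jog_arm:
  increments:
    - {"tx": 4, "ty": 6, "tz": 0, "wx": -0.009, "wy": 0.007, "wz": -0.007, "gripper": 0.3}
    - {"tx": 11, "ty": 15, "tz": 10, "wx": -0.009, "wy": 0.007, "wz": -0.007, "gripper": 0.3}
    - {"tx": 11, "ty": 26, "tz": 25, "wx": -0.009, "wy": 0.007, "wz": -0.007, "gripper": 0.3}
    - {"tx": 11, "ty": 37, "tz": 41, "wx": -0.009, "wy": 0.007, "wz": -0.007, "gripper": 0.3}
    - {"tx": 11, "ty": 48, "tz": 57, "wx": -0.009, "wy": 0.007, "wz": -0.007, "gripper": 0.3}

```text
time: 12.57
position: [0.5122, -0.3599, 0.1107]
tool_rot: [0.205, 2.513, -0.789]
ft_force: [-0.2, 0.1, -0.0]
grip_width: 0.45
grip_force: 30.0
```

```bash
python3 - <<'E'
from wf import *
al=np.deg2rad(35)
for _ in range(6): i=vision.get_image("side")
im=i["color"]; k=4; x0,y0=220,210
im=cv2.resize(im[y0:y0+150,x0:x0+190],None,fx=k,fy=k,interpolation=cv2.INTER_CUBIC)
s=ctrl.get_state();print(s["position"],s["joint_positions"],s["time"],s["ft_force"])
# overlay expected perch (from TCP, d=-9,h=12.5) outline axis, and seat axis
R=Ro.from_rotvec(s["tool_rot"]).as_matrix(); a=s["position"]-R[:,2]*.0125
for L0,L1,col in((61,61-140,(0,255,0)),):
    P=np.array([a+R[:,0]*L/1000 for L in np.linspace(L0,L1,5)]); cv2.polylines(im,[np.int32((proj("side",P)-[x0,y0]+.5)*k)],False,col,1)
P=w(CR,[G(-70,0,28.3),G(70,0,28.3)]); cv2.polylines(im,[np.int32((proj("side",P)-[x0,y0]+.5)*k)],False,(0,255,255),1)
P=w(CR,[G(-70,-25,44),G(-70,25,44)]); cv2.polylines(im,[np.int32((proj("side",P)-[x0,y0]+.5)*k)],False,(255,0,255),1)
cv2.imwrite("pics/side3.png",im)
rows([tcp(12,al,d=-9,lift=30),tcp(12,al,d=-9,lift=4),tcp(12,al,d=-9,lift=-2),tcp(-4,al,d=-9,lift=0)])
E
```

```text
[ 0.51049369 -0.3607097   0.11104665] [-0.01072789  0.00624403  0.34184667  2.30088468  1.23333376  0.44409213
  0.6867139 ] 12.8667 [-0.13898237 -1.37747364 -1.24994404]
t [-3.3, 0.0, -0.6] w [-0.0, -0.003, -0.0]
t [-3.4, 15.0, 20.7] w [-0.0, -0.003, -0.0]
t [-3.4, 18.4, 25.6] w [-0.0, -0.003, -0.0]
t [12.6, 17.3, 24.0] w [-0.0, -0.003, -0.0]
```

View pics/side3.png

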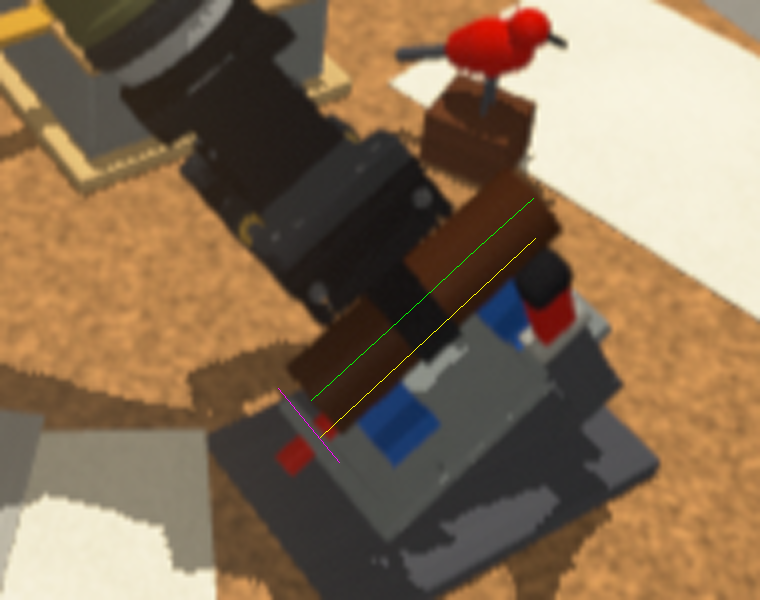

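>>> jog_arm:
  increments:
    - {"tx": -3, "ty": 4, "tz": 5, "wx": 0, "wy": -0.003, "wz": 0, "gripper": 0.3}
    - {"tx": -3, "ty": 8, "tz": 11, "wx": 0, "wy": -0.003, "wz": 0, "gripper": 0.3}
    - {"tx": -3, "ty": 12, "tz": 16, "wx": 0, "wy": -0.003, "wz": 0, "gripper": 0.3}
    - {"tx": -3, "ty": 14, "tz": 19, "wx": 0, "wy": -0.003, "wz": 0, "gripper": 0.3}
    - {"tx": -3, "ty": 14, "tz": 19, "wx": 0, "wy": -0.003, "wz": 0, "gripper": 0.3}

```text
time: 13.28
position: [0.5245, -0.3598, 0.091]
tool_rot: [0.204, 2.513, -0.79]
ft_force: [-0.0, 0.8, -1.2]
grip_width: 0.452
grip_force: 30.0
```

>>> jog_arm:
  increments:
    - {"tx": 0, "ty": 1, "tz": 1, "wx": 0, "wy": 0, "wz": 0, "gripper": 0.3}
    - {"tx": 0, "ty": 1, "tz": 2, "wx": 0, "wy": 0, "wz": 0, "gripper": 0.3}
    - {"tx": 0, "ty": 2, "tz": 3, "wx": 0, "wy": 0, "wz": 0, "gripper": 0.3}
    - {"tx": 0, "ty": 2, "tz": 3, "wx": 0, "wy": 0, "wz": 0, "gripper": 0.3}
    - {"tx": 0, "ty": 2, "tz": 3, "wx": 0, "wy": 0, "wz": 0, "gripper": 0.3}

```text
time: 13.7
position: [0.5259, -0.36, 0.0873]
tool_rot: [0.204, 2.514, -0.79]
ft_force: [0.4, -0.1, -0.4]
grip_width: 0.448
grip_force: 30.0
```

```bash
cat > st.py <<'E'
from wf import *
al=np.deg2rad(35)
for _ in range(3): i=vision.get_image("side")
s=ctrl.get_state();print(s["position"],s["time"],s["ft_force"],s["torque"],s["grip_width"])
p=s["position"]-Ro.from_rotvec(s["tool_rot"]).as_matrix()[:,2]*.0125
q=(p-[CR[0],CR[1],0])*1000; q=Ro.from_euler("z",-CR[2]).apply(q)-[0,0,70]
print("grasp axis u,y,n:",np.round([q@U,q[1],q@N],1))
E
python3 st.py
```

```text
[ 0.52594235 -0.35997048  0.08728171] 13.85 [ 0.34271036 -0.19724511 -1.33174448] [0.84732571 0.59272098 0.04259578] 0.4544540082479322
grasp axis u,y,n: [ 1.2  0.2 29.5]
```

>>> jog_arm:
  increments:
    - {"tx": 0, "ty": 0.5, "tz": 0.8, "wx": 0, "wy": 0, "wz": 0, "gripper": 0.3}
    - {"tx": 0, "ty": 1.1, "tz": 1.6, "wx": 0, "wy": 0, "wz": 0, "gripper": 0.3}
    - {"tx": 0, "ty": 1.7, "tz": 2.5, "wx": 0, "wy": 0, "wz": 0, "gripper": 0.3}
    - {"tx": 0, "ty": 1.7, "tz": 2.5, "wx": 0, "wy": 0, "wz": 0, "gripper": 0.3}
    - {"tx": 0, "ty": 1.7, "tz": 2.5, "wx": 0, "wy": 0, "wz": 0, "gripper": 0.3}

```text
time: 14.27
position: [0.5272, -0.3609, 0.085]
tool_rot: [0.206, 2.514, -0.792]
ft_force: [-0.7, -2.8, 1.2]
grip_width: 0.45
grip_force: 30.0
```

```bash
python3 st.py
```

```text
[ 0.52718707 -0.36089364  0.08502587] 14.4167 [-0.97606502 -2.72492141  2.09167543] [ 0.00804033  0.45371971 -0.51208456] 0.45163097749843967
grasp axis u,y,n: [ 1.2 -0.7 26.9]
```

>>> jog_arm:
  increments:
    - {"tx": 2, "ty": 0, "tz": 0, "wx": 0, "wy": 0, "wz": 0, "gripper": 0.3}
    - {"tx": 4, "ty": 0, "tz": 0, "wx": 0, "wy": 0, "wz": 0, "gripper": 0.3}
    - {"tx": 6, "ty": 0, "tz": 0, "wx": 0, "wy": 0, "wz": 0, "gripper": 0.3}
    - {"tx": 8, "ty": 0, "tz": 0, "wx": 0, "wy": 0, "wz": 0, "gripper": 0.3}
    - {"tx": 9, "ty": 0, "tz": 0, "wx": 0, "wy": 0, "wz": 0, "gripper": 0.3}

```text
time: 14.83
position: [0.5201, -0.3607, 0.0812]
tool_rot: [0.204, 2.512, -0.791]
ft_force: [3.2, -6.8, 4.5]
grip_width: 0.451
grip_force: 30.0
```

```bash
python3 st.py
```

```text
[ 0.52013383 -0.36073843  0.0811357 ] 14.9833 [ 1.6120169  -5.14426911  5.1908039 ] [-0.76570742 -0.25406084 -0.42942294] 0.4535086682411136
grasp axis u,y,n: [-6.9 -0.5 27.1]
```

>>> jog_arm:
  increments:
    - {"tx": 1, "ty": 0, "tz": 0, "wx": 0, "wy": 0, "wz": 0, "gripper": 0.3}
    - {"tx": 2, "ty": 0, "tz": 0, "wx": 0, "wy": 0, "wz": 0, "gripper": 0.3}
    - {"tx": 2.5, "ty": 0, "tz": 0, "wx": 0, "wy": 0, "wz": 0, "gripper": 0.3}
    - {"tx": 3, "ty": 0, "tz": 0, "wx": 0, "wy": 0, "wz": 0, "gripper": 0.3}
    - {"tx": 3, "ty": 0, "tz": 0, "wx": 0, "wy": 0, "wz": 0, "gripper": 0.3}

```text
time: 15.4
position: [0.5201, -0.3606, 0.0813]
tool_rot: [0.202, 2.509, -0.79]
ft_force: [8.1, -8.8, 2.8]
grip_width: 0.453
grip_force: 30.0
```

```bash
python3 st.py
```

```text
[ 0.52007232 -0.36056662  0.08130586] 15.55 [ 7.81503127 -7.45335677  3.47412928] [-1.0338121  -1.13271778 -0.00247763] 0.4537835447546913
grasp axis u,y,n: [-6.9 -0.3 27.3]
```

>>> jog_arm:
  increments:
    - {"tx": 0, "ty": 0, "tz": 0, "wx": 0, "wy": 0, "wz": 0, "gripper": 0.55}
    - {"tx": 0, "ty": 0, "tz": 0, "wx": 0, "wy": 0, "wz": 0, "gripper": 0.55}
    - {"tx": 0, "ty": 0, "tz": 0, "wx": 0, "wy": 0, "wz": 0, "gripper": 0.55}
    - {"tx": 0, "ty": 0, "tz": 0, "wx": 0, "wy": 0, "wz": 0, "gripper": 0.55}
    - {"tx": -2, "ty": 0, "tz": 0, "wx": 0, "wy": 0, "wz": 0, "gripper": 0.55}

```text
time: 15.97
position: [0.5181, -0.3588, 0.0782]
tool_rot: [0.203, 2.516, -0.788]
ft_force: [-0.7, 0.2, -0.3]
grip_width: 0.55
grip_force: 0.0
```

```bash
python3 st.py; python3 - <<'E'
from wf import *
def red(im):
    h=cv2.cvtColor(im,cv2.COLOR_BGR2HSV); m=((h[...,0]<6)|(h[...,0]>174))&(h[...,1]>170)&(h[...,2]>70)
    n,l,st,c=cv2.connectedComponentsWithStats(m.astype(np.uint8)); return [(st[j].tolist(),np.round(c[j],1).tolist()) for j in range(1,n) if st[j][4]>5 and 260<c[j][0]<400 and 250<c[j][1]<350]
print(red(cv2.imread("pics/side0.png"))); print(red(vision.get_image("side")["color"]))
for a in(-62,-70,-78,-86,-94): print(a,np.round(proj("side",w(CR,[G(a,0,36)])),1))
E
```

```text
[ 0.51832091 -0.3592824   0.07864901] 16.1167 [-0.24279684 -0.87876955 -0.30826139] [ 0.68337844  0.5196177  -0.0185212 ] 0.5495265915055634
grasp axis u,y,n: [-9.7  1.  25.8]
[([352, 283, 11, 13, 84], [357.8, 289.0]), ([299, 314, 5, 5, 16], [300.8, 316.2]), ([289, 319, 9, 9, 44], [293.2, 323.2])]
[([351, 283, 12, 13, 86], [357.5, 289.0]), ([287, 319, 11, 12, 70], [292.2, 324.7])]
-62 [[301.2 314.4]]
-70 [[298.1 317.3]]
-78 [[294.9 320.3]]
-86 [[291.7 323.2]]
-94 [[288.5 326.1]]
```

>>> jog_arm:
  increments:
    - {"tx": -2, "ty": 0, "tz": -8, "wx": 0, "wy": 0, "wz": 0, "gripper": 0.55}
    - {"tx": -2, "ty": 0, "tz": -25, "wx": 0, "wy": 0, "wz": 0, "gripper": 0.55}
    - {"tx": -2, "ty": 0, "tz": -50, "wx": 0, "wy": 0, "wz": 0, "gripper": 0.55}
    - {"tx": -2, "ty": 0, "tz": -80, "wx": 0, "wy": 0, "wz": 0, "gripper": 0.4}
    - {"tx": -2, "ty": 0, "tz": -115, "wx": 0, "wy": 0, "wz": 0, "gripper": 0.2}

```text
time: 16.58
position: [0.4713, -0.2939, 0.1613]
tool_rot: [0.204, 2.518, -0.79]
ft_force: [1.2, 0.6, 1.1]
grip_width: 0.467
grip_force: 0.0
```

```bash
python3 st.py; python3 - <<'E'
from wf import *
h=lambda a,y,b:w(CR,[G(a,y,b)])[0]
T=[(h(15,20,200),Rg(0)),(h(40,-60,200),Rg(0)),(h(40,-130,185),Rg(0)),(h(40,-130,100),Rg(0))]
for t in T: print(t[0])
rows(T[:2]); rows(T[1:],T[0]);
i=vision.get_image("side"); im=i["color"]; h=cv2.cvtColor(im,cv2.COLOR_BGR2HSV); m=((h[...,0]<6)|(h[...,0]>174))&(h[...,1]>170)&(h[...,2]>70)
n,l,st,c=cv2.connectedComponentsWithStats(m.astype(np.uint8)); print([(st[j].tolist()) for j in range(1,n) if st[j][4]>5])
E
```

```text
[ 0.47419921 -0.29313062  0.16447813] 16.7333 [ 0.24562508 -0.78542875  0.06571132] [ 7.46643102e-01  4.82987855e-01 -5.12789141e-04] 0.34686715247380384
grasp axis u,y,n: [ -4.7  67.4 122. ]
[ 0.44737195 -0.33352241  0.25070508]
[ 0.46950219 -0.41339107  0.26320508]
[ 0.47742205 -0.48334481  0.2502147 ]
[ 0.51992129 -0.48308981  0.17660254]
t [-19.9, -83.4, -49.3] w [-0.609, 0.003, 0.0]
t [-44.8, -149.0, -3.4] w [-0.609, 0.003, 0.0]
t [-25.0, -80.0, -0.0] w [0.0, 0.0, 0.0]
t [-25.0, -150.0, 15.0] w [0.0, 0.0, 0.0]
t [-25.0, -150.0, 100.0] w [0.0, 0.0, 0.0]
[[331, 212, 26, 17, 281], [351, 283, 12, 13, 86], [287, 319, 11, 12, 69]]
```

>>> jog_arm:
  increments:
    - {"tx": -4, "ty": 0, "tz": -25, "wx": -0.122, "wy": 0, "wz": 0, "gripper": 0.1}
    - {"tx": -8, "ty": -10, "tz": -50, "wx": -0.244, "wy": 0, "wz": 0, "gripper": 0}
    - {"tx": -12, "ty": -35, "tz": -60, "wx": -0.366, "wy": 0, "wz": 0, "gripper": 0}
    - {"tx": -16, "ty": -60, "tz": -55, "wx": -0.488, "wy": 0, "wz": 0, "gripper": 0}
    - {"tx": -20, "ty": -83, "tz": -50, "wx": -0.609, "wy": 0.003, "wz": 0, "gripper": 0}

```text
time: 17.2
position: [0.4478, -0.3069, 0.2006]
tool_rot: [0.16, 2.647, -0.491]
ft_force: [-0.4, -0.7, -0.1]
grip_width: 0.014
grip_force: 0.0
```

```bash
cat > st2.py <<'E'
from wf import *
for _ in range(4): vision.get_image("side")
s=ctrl.get_state();print(s["position"],s["time"],s["ft_force"],s["grip_width"],s["joint_positions"])
p=s["position"]; q=(p-[CR[0],CR[1],0])*1000; q=Ro.from_euler("z",-CR[2]).apply(q)-[0,0,70]
print("tcp u,y,n:",np.round([q@U,q[1],q@N],1))
h=lambda a,y,b:w(CR,[G(a,y,b)])[0]
rows([(h(40,-60,200),Rg(0)),(h(40,-130,185),Rg(0)),(h(40,-130,100),Rg(0)),(h(40,-12,100),Rg(0))])
E
python3 st2.py
```

```text
[ 0.44824474 -0.30844425  0.20182302] 17.4 [-0.26935679 -0.21919786  0.2113711 ] 0.003861627654133237 [ 0.41397554 -0.28975095  0.02715417  2.2337984   0.27827888  0.65859674
  1.71292209]
tcp u,y,n: [ -8.6  45.1 157.2]
t [-50.2, -112.7, -4.2] w [-0.381, -0.068, -0.03]
t [-54.1, -172.0, 35.7] w [-0.381, -0.068, -0.03]
t [-59.2, -140.3, 114.4] w [-0.381, -0.068, -0.03]
t [-54.3, -30.8, 70.6] w [-0.381, -0.068, -0.03]
```

```bash
python3 - <<'E'
from wf import *
R=yawdown(.006)
rows([(np.array([.50,-.33,.29]),R)])
E
```

```text
t [-86.4, -37.7, -45.1] w [-0.364, 0.45, -0.129]
```

>>> jog_arm:
  increments:
    - {"tx": -5, "ty": -5, "tz": -25, "wx": -0.07, "wy": 0.09, "wz": -0.026, "gripper": 0}
    - {"tx": -25, "ty": -12, "tz": -45, "wx": -0.145, "wy": 0.18, "wz": -0.052, "gripper": 0}
    - {"tx": -45, "ty": -20, "tz": -45, "wx": -0.218, "wy": 0.27, "wz": -0.077, "gripper": 0}
    - {"tx": -65, "ty": -28, "tz": -45, "wx": -0.29, "wy": 0.36, "wz": -0.103, "gripper": 0}
    - {"tx": -86, "ty": -38, "tz": -45, "wx": -0.364, "wy": 0.45, "wz": -0.129, "gripper": 0}

```text
time: 17.82
position: [0.5019, -0.3269, 0.2914]
tool_rot: [0.022, -3.137, -0.002]
ft_force: [-0.5, -0.9, 0.9]
grip_width: 0.006
grip_force: 0.0
```

```bash
python3 - <<'E'
from wf import *
vision.get_image("side");vision.get_image("side");vision.get_image("side")
s=ctrl.get_state();print(s["position"],s["joint_positions"])
R=yawdown(.006)
rows([(w(CR,[(-17,-50,290)])[0],R),(w(CR,[(-17,-130,275)])[0],R),(w(CR,[(-17,-130,172)])[0],R),(w(CR,[(-17,-10,172)])[0],R)])
E
```

```text
[ 0.50423624 -0.32880513  0.28395926] [ 0.36010172  0.20294777  0.20201377  1.48034407 -0.03531537  1.4725188
  2.14463089]
t [-12.6, -74.4, -6.3] w [0.001, -0.011, 0.006]
t [-12.3, -154.5, 8.7] w [0.001, -0.011, 0.006]
t [-13.5, -154.6, 111.7] w [0.001, -0.011, 0.006]
t [-14.2, -34.6, 111.8] w [0.001, -0.011, 0.006]
```

>>> jog_arm:
  increments:
    - {"tx": -5, "ty": -35, "tz": -5, "wx": 0, "wy": 0, "wz": 0, "gripper": 0}
    - {"tx": -12, "ty": -75, "tz": -5, "wx": 0, "wy": 0, "wz": 0, "gripper": 0}
    - {"tx": -13, "ty": -115, "tz": 0, "wx": 0, "wy": 0, "wz": 0, "gripper": 0}
    - {"tx": -13, "ty": -150, "tz": 5, "wx": 0, "wy": 0, "wz": 0, "gripper": 0}
    - {"tx": -13, "ty": -154, "tz": 20, "wx": 0, "wy": 0, "wz": 0, "gripper": 0}

```text
time: 18.38
position: [0.5117, -0.4887, 0.2709]
tool_rot: [0.004, -3.139, 0.012]
ft_force: [-2.7, 0.1, -0.4]
grip_width: 0.006
grip_force: 0.0
```

>>> jog_arm:
  increments:
    - {"tx": 0, "ty": 0, "tz": 30, "wx": 0, "wy": 0, "wz": 0, "gripper": 0}
    - {"tx": 0, "ty": 0, "tz": 60, "wx": 0, "wy": 0, "wz": 0, "gripper": 0}
    - {"tx": 0, "ty": 0, "tz": 85, "wx": 0, "wy": 0, "wz": 0, "gripper": 0}
    - {"tx": 0, "ty": 0, "tz": 93, "wx": 0, "wy": 0, "wz": 0, "gripper": 0}
    - {"tx": 0, "ty": 0, "tz": 93, "wx": 0, "wy": 0, "wz": 0, "gripper": 0}

```text
time: 18.8
position: [0.5138, -0.4794, 0.1753]
tool_rot: [0.018, -3.138, -0.005]
ft_force: [0.1, -0.2, 1.0]
grip_width: 0.004
grip_force: 0.0
```

```bash
cat > s3.py <<'E'
from wf import *
for _ in range(3): i=vision.get_image("side")
s=ctrl.get_state();print(s["position"],s["time"],s["ft_force"],s["joint_positions"][-1])
R=yawdown(.006)
rows([(w(CR,[(-17,-130,172)])[0],R),(w(CR,[(-17,-10,172)])[0],R)])
h=cv2.cvtColor(i["color"],cv2.COLOR_BGR2HSV); m=((h[...,0]<6)|(h[...,0]>174))&(h[...,1]>170)&(h[...,2]>70)
n,l,st,c=cv2.connectedComponentsWithStats(m.astype(np.uint8)); print([(st[j].tolist()) for j in range(1,n) if st[j][4]>5])
E
python3 s3.py
```

```text
[ 0.51613095 -0.4825408   0.18111676] 18.95 [-0.16235993  0.3434389   0.4684931 ] 2.37386723947339
t [-2.1, -0.6, 9.1] w [-0.003, 0.003, 0.005]
t [-2.7, 119.4, 8.7] w [-0.003, 0.003, 0.005]
[[331, 213, 26, 14, 228], [351, 282, 12, 14, 89], [287, 319, 11, 11, 64]]
```

>>> jog_arm:
  increments:
    - {"tx": -2, "ty": 10, "tz": 6, "wx": 0, "wy": 0, "wz": 0, "gripper": 0}
    - {"tx": -2, "ty": 22, "tz": 6, "wx": 0, "wy": 0, "wz": 0, "gripper": 0}
    - {"tx": -2, "ty": 34, "tz": 6, "wx": 0, "wy": 0, "wz": 0, "gripper": 0}
    - {"tx": -2, "ty": 46, "tz": 6, "wx": 0, "wy": 0, "wz": 0, "gripper": 0}
    - {"tx": -2, "ty": 58, "tz": 6, "wx": 0, "wy": 0, "wz": 0, "gripper": 0}

```text
time: 19.37
position: [0.5171, -0.423, 0.1736]
tool_rot: [-0.018, 3.139, -0.002]
ft_force: [-0.7, -0.2, 1.5]
grip_width: 0.008
grip_force: 0.4
```

>>> jog_arm:
  increments:
    - {"tx": 0, "ty": 11, "tz": 0, "wx": 0, "wy": 0, "wz": 0, "gripper": 0}
    - {"tx": 0, "ty": 22, "tz": 0, "wx": 0, "wy": 0, "wz": 0, "gripper": 0}
    - {"tx": 0, "ty": 33, "tz": 0, "wx": 0, "wy": 0, "wz": 0, "gripper": 0}
    - {"tx": 0, "ty": 44, "tz": 0, "wx": 0, "wy": 0, "wz": 0, "gripper": 0}
    - {"tx": 0, "ty": 56, "tz": 0, "wx": 0, "wy": 0, "wz": 0, "gripper": 0}

```text
time: 19.78
position: [0.5161, -0.3672, 0.1727]
tool_rot: [-0.017, 3.14, -0.001]
ft_force: [-0.3, 0.3, 0.1]
grip_width: 0.006
grip_force: 0.1
```

```bash
python3 s3.py
```

```text
[ 0.51678686 -0.36670361  0.17282815] 19.9333 [ 0.63243288 -1.03704406  0.38314996] 2.2140925621107757
t [0.1, -116.4, 0.8] w [-0.0, 0.002, 0.007]
t [-0.8, 3.6, 0.8] w [-0.0, 0.002, 0.007]
[[325, 260, 2, 4, 6], [334, 267, 26, 25, 299], [287, 319, 11, 11, 68]]
```

>>> jog_arm:
  increments:
    - {"tx": 0, "ty": 0, "tz": -20, "wx": 0, "wy": 0, "wz": 0, "gripper": 0}
    - {"tx": 0, "ty": 0, "tz": -50, "wx": 0, "wy": 0, "wz": 0, "gripper": 0}
    - {"tx": 0, "ty": 0, "tz": -85, "wx": 0, "wy": 0, "wz": 0, "gripper": 0}
    - {"tx": 0, "ty": 0, "tz": -120, "wx": 0, "wy": 0, "wz": 0, "gripper": 0}
    - {"tx": 0, "ty": 0, "tz": -130, "wx": 0, "wy": 0, "wz": 0, "gripper": 0}

```text
time: 20.35
position: [0.5173, -0.3705, 0.3092]
tool_rot: [-0.015, 3.133, -0.01]
ft_force: [1.3, -1.7, 1.1]
grip_width: 0.008
grip_force: 0.0
```

>>> jog_arm:
  increments:
    - {"tx": 0, "ty": 30, "tz": 0, "wx": 0, "wy": 0, "wz": 0, "gripper": 0}
    - {"tx": 0, "ty": 60, "tz": 0, "wx": 0, "wy": 0, "wz": 0, "gripper": 0}
    - {"tx": 0, "ty": 90, "tz": 0, "wx": 0, "wy": 0, "wz": 0, "gripper": 0}
    - {"tx": 0, "ty": 120, "tz": 0, "wx": 0, "wy": 0, "wz": 0, "gripper": 0}
    - {"tx": 0, "ty": 120, "tz": 0, "wx": 0, "wy": 0, "wz": 0, "gripper": 0}

```text
time: 20.77
position: [0.5162, -0.2413, 0.3029]
tool_rot: [-0.03, 3.139, 0.005]
ft_force: [1.4, 0.6, 0.2]
grip_width: 0.006
grip_force: 0.0
```

```bash
python3 s3.py; python3 - <<'E'
from wf import *
for c in("side","top"):
    im=vision.get_image(c)["color"]
    h=cv2.cvtColor(im,cv2.COLOR_BGR2HSV); m=((h[...,0]<6)|(h[...,0]>174))&(h[...,1]>150)&(h[...,2]>70)
    n,l,st,cc=cv2.connectedComponentsWithStats(m.astype(np.uint8)); print(c,[(st[j].tolist(),np.round(cc[j],1).tolist()) for j in range(1,n) if st[j][4]>5])
    b=(h[...,2]<45)
    for th in(1.3,1.6,1.9,2.01,2.2):
        f=th-np.deg2rad(25); print(th,[np.round(proj(c,w(CR,[G(40,-52+r*np.sin(f),53+r*np.cos(f))])[0]),1).tolist() for r in(0,45,75,95)])
    cv2.imwrite(f"pics/{c}_end.png",im)
E
```

```text
[ 0.5145446  -0.24912257  0.30264437] 20.9167 [ 0.1376104  -1.04050409 -0.44642713] 2.001913217050495
t [-1.1, -233.8, 131.1] w [-0.002, 0.001, 0.005]
t [-1.6, -113.8, 130.9] w [-0.002, 0.001, 0.005]
[[331, 212, 26, 17, 279], [327, 261, 31, 31, 393], [287, 319, 11, 12, 70]]
side [([331, 212, 26, 17, 290], [344.0, 220.3]), ([327, 261, 32, 31, 397], [342.8, 276.6]), ([287, 319, 11, 12, 77], [291.9, 324.7])]
1.3 [[356.8, 291.7], [339.9, 272.5], [328.7, 259.8], [321.2, 251.4]]
1.6 [[356.8, 291.7], [339.2, 273.0], [327.8, 260.9], [320.5, 253.1]]
1.9 [[356.8, 291.7], [340.0, 275.0], [329.5, 264.6], [322.8, 257.8]]
2.01 [[356.8, 291.7], [340.7, 276.2], [330.7, 266.5], [324.3, 260.3]]
2.2 [[356.8, 291.7], [342.3, 278.5], [333.4, 270.3], [327.7, 265.1]]
top [([310, 145, 18, 14, 149], [318.2, 151.6]), ([427, 245, 22, 48, 169], [437.6, 268.6])]
1.3 [[390.5, 194.7], [383.0, 198.2], [377.8, 200.6], [374.2, 202.2]]
1.6 [[390.5, 194.7], [379.6, 196.9], [372.1, 198.4], [367.1, 199.4]]
1.9 [[390.5, 194.7], [377.2, 195.4], [368.3, 195.9], [362.4, 196.2]]
2.01 [[390.5, 194.7], [376.6, 194.9], [367.4, 195.0], [361.3, 195.1]]
2.2 [[390.5, 194.7], [376.1, 194.0], [366.6, 193.4], [360.3, 193.1]]
```

```bash
python3 -c "
from bench import ctrl
print(ctrl.close_job())"
```

```text
the job is handed in; nothing more can be done
None
```

I handed the job in at about 21 s of the 72 s, but the hand-in returned no verdict. The perch was in the left box. I laid it in the cradle and slid it down until it stopped against the end plate. The last images put the red pin about 7 mm in and the clamp arm over on the perch at about 2.0 rad. The arm never went near the painted birds, though I did not measure their positions again.

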